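# Change over the bottle roller mixer

### The job

Change over the bottle roller mixer: raise its clear cover fully back, take out the finished brown bottles and lay each on its own place of the wire rest, then lay every vial from the shallow tray on its side on the mixer's rollers, one to a place, between the two rollers and in line with them. Then lower the cover by its handle until it is fully shut, without letting it drop, and press the start button once everything is in order; leave the other things on the bench where they stand.

Things in the scene. Friction and masses are not known exactly. Their poses are not given: they have to be found in the camera images.
- vial1_center (a point): straight round sample vial with a white cap, 40 mm in diameter and 110 mm long (the cap, 32 mm in diameter, is its last 14 mm), about 50 g, at the start lying on its side in a bay of the shallow tray, where it rolls if pushed (its centre then lies 22 to 23 mm above the bench); point at the middle of its length on its axis, own z axis along the vial toward the cap; absent in some starts (None)
- vial2_center (a point): straight round sample vial with a white cap, 40 mm in diameter and 110 mm long (the cap, 32 mm in diameter, is its last 14 mm), about 50 g, at the start lying on its side in a bay of the shallow tray, where it rolls if pushed (its centre then lies 22 to 23 mm above the bench); point at the middle of its length on its axis, own z axis along the vial toward the cap; absent in some starts (None)
- vial3_center (a point): straight round sample vial with a white cap, 40 mm in diameter and 110 mm long (the cap, 32 mm in diameter, is its last 14 mm), about 50 g, at the start lying on its side in a bay of the shallow tray, where it rolls if pushed (its centre then lies 22 to 23 mm above the bench); point at the middle of its length on its axis, own z axis along the vial toward the cap; absent in some starts (None)
- bottle1_center (a point): brown shouldered bottle with a narrow white cap, 47 mm in diameter and 118 mm long, 120 g; the full-width body is the 75 mm at its foot, then it narrows to the 28 mm cap; at the start it lies on its side in one of the mixer's places, finished; this point lies on its axis, 50 mm from its foot (in the full-width part), own z axis along the bottle toward the cap; absent in some starts (None)
- bottle2_center (a point): brown shouldered bottle with a narrow white cap, 47 mm in diameter and 118 mm long, 120 g; the full-width body is the 75 mm at its foot, then it narrows to the 28 mm cap; at the start it lies on its side in one of the mixer's places, finished; this point lies on its axis, 50 mm from its foot (in the full-width part), own z axis along the bottle toward the cap; absent in some starts (None)
- bottle3_center (a point): brown shouldered bottle with a narrow white cap, 47 mm in diameter and 118 mm long, 120 g; the full-width body is the 75 mm at its foot, then it narrows to the 28 mm cap; at the start it lies on its side in one of the mixer's places, finished; this point lies on its axis, 50 mm from its foot (in the full-width part), own z axis along the bottle toward the cap; absent in some starts (None)
- station1 (a point): right-hand (next the control pod) place of the roller mixer, a pair of fixed black rollers (22 mm thick, axes 45.6 mm apart, 144 mm long): where the middle of a vial lies at rest on both. Roller tops are 10 mm lower: fingers reaching farther below a held vial's axis land on them. End rails 73 mm either way stop the vial. x axis along the rollers, z up, places 74 mm apart along y; a brown bottle's axis rests 5 mm higher
- station2 (a point): middle place of the roller mixer, a pair of fixed black rollers (22 mm thick, axes 45.6 mm apart, 144 mm long): where the middle of a vial lies at rest on both. Roller tops are 10 mm lower: fingers reaching farther below a held vial's axis land on them. End rails 73 mm either way stop the vial. x axis along the rollers, z up, places 74 mm apart along y; a brown bottle's axis rests 5 mm higher
- station3 (a point): left-hand place of the roller mixer, a pair of fixed black rollers (22 mm thick, axes 45.6 mm apart, 144 mm long): where the middle of a vial lies at rest on both. Roller tops are 10 mm lower: fingers reaching farther below a held vial's axis land on them. End rails 73 mm either way stop the vial. x axis along the rollers, z up, places 74 mm apart along y; a brown bottle's axis rests 5 mm higher
- cover (a joint): angle of the mixer's clear acrylic cover about its rear hinge, rad: 0 shut, 1.42 fully back on its stop. The hinge is plain: below about 1.1 the cover falls shut, above that it leans back on its stop and stays
- cover_handle (a point): middle of the steel bar handle on the front of the cover: 120 mm long round bar, 12 mm thick, parallel to the hinge, 40 mm out from the cover's front face, 230 mm in front of and 60 mm above the hinge axis when shut (24 mm below the cover's top); lifting it takes about 3 N. The bar can turn between gripper pads while the cover swings
- cover_hinge (a point): middle of the cover's hinge axis, at the rear of the mixer, 46 mm above the bench; the x axis points to the rear of the mixer, the hinge runs along y; the handle swings about it up and back to a point 25 mm behind and 236 mm above it. The cover is 230 mm wide, its shut top is 130 mm above the bench; fully back it stands upright behind the rollers up to 0.29 m above the bench, so pass in front of it
- start_button_top (a point): top of the white start button (30 mm across, black bezel) on the control pod at the right-hand end of the mixer; it is pressed straight down
- start_button (a joint): travel of the start button, m: 0 out, 0.006 fully pressed; a spring pushes it back (5 N when fully pressed); it counts as pressed beyond 0.004
- place1 (a point): one place of the steel wire rest for finished bottles (two rods 8 mm thick, 36 mm apart between axes, 132 mm long, rod tops 17 mm below this point): where the axis of a brown bottle lies when it rests on both rods; y axis along the rods, z up; the two places are 84 mm apart along x; the rest is fixed to the bench, on the left of the mixer
- place2 (a point): the other place of the steel wire rest for finished bottles (two rods 8 mm thick, 36 mm apart between axes, 132 mm long, rod tops 17 mm below this point): where the axis of a brown bottle lies when it rests on both rods; y axis along the rods, z up; the two places are 84 mm apart along x; the rest is fixed to the bench, on the left of the mixer
- tray_floor (a point): middle of the floor of the grey shallow tray, 252 x 176 mm (x, y), fixed, on the right of the mixer: its floor is 3 mm above the bench; its outer lip and the two ridges (20 mm wide, along y) that part its three bays stand 13 mm above that floor, cut out in the middle 60 mm of their length to make room for fingers; each bay is 64 mm wide along x and 164 mm long, 84 mm between bay centres
- timer: bystander: white digital bench timer, 62 x 66 x 18 mm, in front of the mixer
- dish: bystander: petri dish, 61 mm across, 13 mm high, in front of the mixer
- cotton: bystander: glass jar with knobbed lid, 104 mm across, 132 mm high, beyond the tray on the right

How it is judged:
By the outcome, as a careful person would: the job done as asked, in the order asked, and still so for the second after the job is handed in, with the robot touching nothing.
Of vial1, vial2, vial3 only 2 to 3 are there at a start; the rules pass over those that are not, and their reading is None.
Of bottle1, bottle2, bottle3 only 1 to 2 are there at a start; the rules pass over those that are not, and their reading is None.
At some moment in a run one of vial1, vial2, vial3 may be knocked a few centimetres aside while the robot is not near it.
It also fails if it takes over 210 s, if anything falls off the work surface, if the arm or the gripper's body presses on something with over 40 N, if the wrist force passes 120 N, or if a joint passes its speed limit or range.

### The arm

A 7-joint arm with a two-finger parallel gripper is mounted at the origin on a cart in front of the work surface, level with it; the furniture and walls round the work are solid. World frame = base frame: x ahead of the robot, y to its left, z up, the work surface at z = 0. Lengths are in m, angles in rad, forces in N, time in s.
With the tool pointing down it reaches from about 0.4 to 0.85 m from the base axis. Payload 4.5 kg.
Tool frame: the origin (TCP) lies at the very end of the fingers, on their centre line; the grasp point (between the pads) lies 19 mm behind it (r.grip_point_offset is the distance from the TCP to the grasp point, in m); z points along the fingers, y is the line along which they close (so a half turn about z gives the same grasp; the last joint's range is limited). The gripper opens to 88 mm and grips with 3 to 60 N. Pads are 18 mm wide; open, the fingers measure 123 mm over their backs; the gripper's body (75 mm by 187 mm) begins 45 mm behind the grasp point.
Start: joints at [1.374, 0.689, -0.195, 1.565, 0.157, 0.902, -0.215], TCP at [0.143, -0.608, 0.239] pointing down, gripper open.
Joint ranges: [-3.01, 3.01], [-0.46, 2.08], [-1.47, 1.51], [0.13, 2.56], [-1, 4.14], [0.04, 2.09], [-2.66, 2.66]. Speed limits (rad/s): [2.57, 2.57, 3.14, 3.14, 3.14, 3.14, 3.14].

### API

Orientations are given as a unit quaternion [x, y, z, w].
In Python, from plant import r gives the robot as it stands.
- The arm moves only by the tool carry_out, never from a script. Its argument "rows" is a list of rows, each a list of 3 entries, a list of its own where there are three numbers: the shift along the tool's x, y, z in cm, then the turn, a rotation vector about the tool's x, y, z in degrees, then the closure, from 0 (fully open) to 1 (shut). A call has 1 to 12 rows; each row is the pose to reach, as a shift and turn from the pose commanded when the call began, along the tool's axes at that moment; what a row does not reach only later rows make up. A row lasts 1/10 s, in which the tool goes at most 50 mm and 8.59 degrees, less where a joint would pass 70% of its speed; a pose out of reach is approached as far as the arm can. A call with a gripper value outside its range is refused whole. The fingers move at their own pace and stop on an object; "newtons" is the grip in N (left out, the last holds). Time passes only in rows, so rows that repeat a pose let the fingers close. It gives the time, the measured TCP pose, the force, the opening and the grip force at its end, in the units of the state.
- r.get_state(): the state, without advancing time (a new reading comes with each control period).
- r.snapshot(name): name is "side" or "top"; returns a dict with "image" (400x640x3 uint8, red, green, blue), "fx", "fy", "cx", "cy" (pixels), "pose" (4x4, takes a point from camera to world coordinates). Camera axes: x right, y up, looking along -z (the intrinsics and any distortion apply to the point x, -y, -z); pixel columns grow to the right and rows downward; lengths in m; the calibration is good to about 2 mm. A picture is of the moment at which its call begins. There is no depth.
- r.finish_job(): hands the job in; it is judged then, once.
The state is a dict: "clock": time; "q": joint angles; "qd": joint speeds; "joint_torque": joint torques, N m; "tool_pos": TCP position; "eef_rot": TCP orientation; "contact_force": force on the tool from outside, world axes, zero at the start; "moment": the same for the moment, N m; "opening": opening from 0.0 (shut) to 1.0 (fully open); "finger_force": force on a finger pad.
Only numpy, scipy, OpenCV 4.12 (cv2) and the standard library are available. Lean on these libraries where they do the work, as an engineer would, in place of code of your own. Each camera call takes 0.05 s, during which the arm holds its last target. There are 200 camera calls.

## Working session

There is one attempt and no reset: what is moved stays moved. The work goes in short steps, Python scripts to look and compute and a tool call to move; the robot and the scene stay as the last step left them, time stands still between calls to the robot, and variables do not carry over. Pictures are saved under pics/ and viewed, at most 14 in all, crops included, and the job is handed in when it is done.

Besides the shell and the picture viewer there is one more tool, called by a JSON object that holds its "op" and its "data", one argument or row to a line. carry_out: Moves the arm, as the interface text tells. Its arguments: {"type":"object","properties":{"rows":{"type":"array"},"newtons":{"type":"number"}},"required":["rows"]}

```bash
ls; mkdir -p pics; cat > h.py <<'E'
import numpy as np, cv2
from plant import r
from scipy.spatial.transform import Rotation as R
def snap(n,f):
    s=r.snapshot(n); cv2.imwrite(f,s["image"][:,:,::-1]); np.savez(f+'.npz',**{k:v for k,v in s.items() if v is not None and k!='image'}); return s
def ray(f,u,v):
    s=np.load(f+'.npz'); d=np.array([(u-s['cx'])/s['fx'],-(v-s['cy'])/s['fy'],-1.]); P=s['pose']; return P[:3,3],P[:3,:3]@d
def at(f,u,v,z):
    o,d=ray(f,u,v); return (o+d*(z-o[2])/d[2]).round(4)
def proj(f,p):
    s=np.load(f+'.npz');P=s['pose'];c=P[:3,:3].T@(np.array(p)-P[:3,3]);return (s['cx']+s['fx']*c[0]/-c[2]).round(1),(s['cy']-s['fy']*c[1]/-c[2]).round(1)
E
python3 - <<'E'
from h import *
for n in("top","side"):
    s=snap(n,f'pics/{n}0.png'); print({k:(np.round(v,3).tolist() if k!='image' else 0) for k,v in s.items()})
print(r.get_state())
E
```

```text
pics
{'image': 0, 'fx': 407.734, 'fy': 407.734, 'cx': 323.22, 'cy': 197.242, 'pose': [[0.042, 0.977, -0.209, 0.289], [-0.999, 0.04, -0.013, -0.096], [-0.005, 0.209, 0.978, 1.268], [0.0, 0.0, 0.0, 1.0]]}
{'image': 0, 'fx': 405.656, 'fy': 405.656, 'cx': 319.536, 'cy': 206.877, 'pose': [[0.981, 0.127, -0.145, 0.381], [-0.192, 0.646, -0.738, -0.955], [0.0, 0.752, 0.659, 0.852], [0.0, 0.0, 0.0, 1.0]]}
{'clock': 0.1, 'q': array([ 1.37378774,  0.68989713, -0.19449432,  1.56620455,  0.15733226,
        0.90246401, -0.21509505]), 'qd': array([-6.80343920e-04, -8.63075230e-04, -2.53701884e-04, -2.60577619e-03,
        7.72475344e-04,  4.19810046e-04, -2.18331426e-05]), 'joint_torque': array([-2.96058075e-03, -5.28503573e+01, -1.27124503e+00, -1.53839833e+01,
       -5.25113451e-02,  1.98647002e-03,  3.65484129e-05]), 'tool_pos': array([ 0.14279419, -0.60791775,  0.23800088]), 'eef_rot': array([ 9.93343566e-01,  1.15186522e-01, -1.65398042e-04, -7.73236887e-04]), 'contact_force': array([-0.25951492, -0.35478932,  0.2110043 ]), 'moment': array([-0.02058421,  0.00987955, -0.02441676]), 'finger_force': 0.0, 'opening': 0.998493162180127}
```

View pics/top0.png

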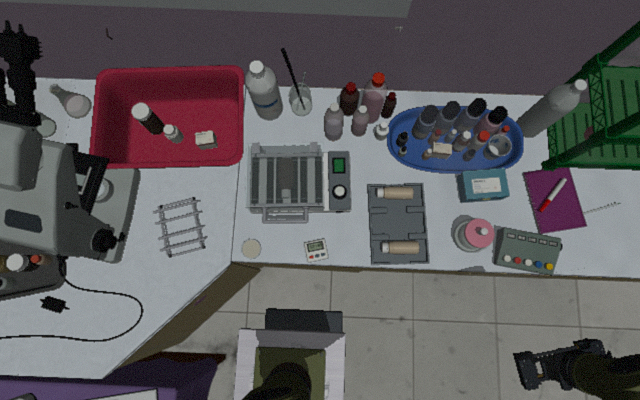

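View pics/side0.png

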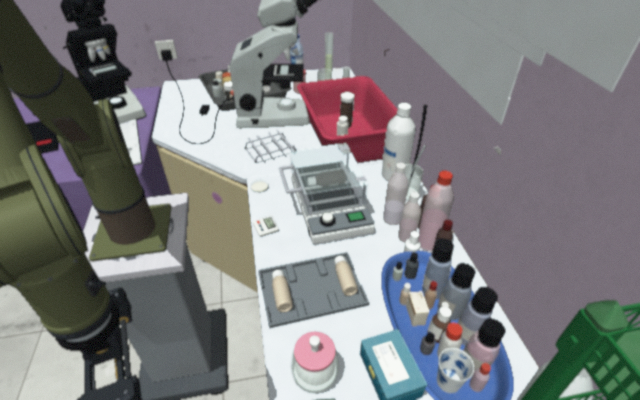

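```bash
python3 - <<'E'
from h import *
a=cv2.imread('pics/top0.png')[130:280,145:435]
cv2.imwrite('pics/c1.png',cv2.resize(a,None,fx=2.75,fy=2.75,interpolation=cv2.INTER_CUBIC))
a=cv2.imread('pics/side0.png')[125:325,235:385]
cv2.imwrite('pics/c2.png',cv2.resize(a,None,fx=3,fy=3,interpolation=cv2.INTER_CUBIC))
E
```

```text
(no output)
```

View pics/c1.png

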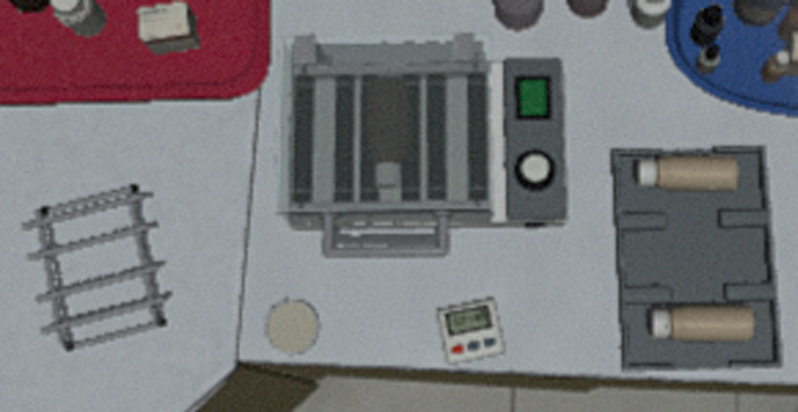

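View pics/c2.png

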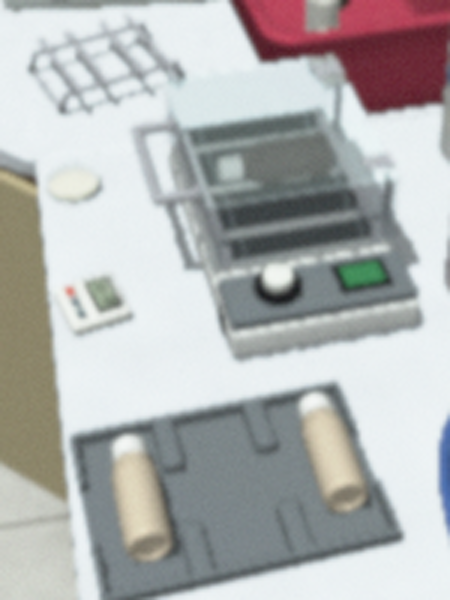

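```bash
cat >> h.py <<'E'
def c1(x,y): return 145+(x+.5)/2.75-.5,130+(y+.5)/2.75-.5
def c2(x,y): return 235+(x+.5)/3-.5,125+(y+.5)/3-.5
T='pics/top0.png';S='pics/side0.png'
E
python3 - <<'E'
from h import *
def t(n,x,y,z): print(n,at(T,*c1(x,y),z))
def s(n,x,y,z): print(n,'S',at(S,*c2(x,y),z))
t('bar L',326,252,.106);t('bar R',447,252,.106)
s('barTop',143,128,.106); s('barbot',193,265,.106)
t('coverFL',281,214,.130);t('coverFR',492,210,.130);
t('coverRL',291,40,.130);
t('button',535,168,.06);s('button',278,278,.06)
for z in(.03,.05,.06,.07): print(z,at(T,*c1(535,168),z),at(S,*c2(278,278),z))
t('trayFL',624,368,.016);t('trayFR',781,362,.016);t('trayRL',611,150,.016);t('trayRR',764,147,.016)
s('trayFL',75,440,.016);s('trayRL',335,385,.016);s('trayFR',105,600,.016);s('trayRR',400,537,.016)
t('vA cap',640,174,.023);t('vA foot',738,174,.023);t('vB cap',652,323,.023);t('vB foot',754,324,.023)
s('vA cap',312,398,.023);s('vA foot',350,500,.023);s('vB cap',125,440,.023);s('vB foot',150,550,.023)
t('bot cap',388,201,.06);t('bot foot',389,73,.06)
for n,x,y in(('r1L',24,226),('r1R',153,194),('r2L',28,256),('r2R',158,225),('r3L',38,298),('r3R',165,266),('r4L',42,328),('r4R',171,296)): t(n,x,y,.05)
for n,x,y in(('r1L',147,20),('r4R',70,108),('r1R',183,75),('r4L',30,65)): s(n,x,y,.05)
E
```

```text
bar L [0.4595 0.0899 0.106 ]
bar R [ 0.4647 -0.0367  0.106 ]
barTop S [0.4662 0.0885 0.106 ]
barbot S [ 0.4844 -0.1331  0.106 ]
coverFL [0.4936 0.1354 0.13  ]
coverFR [ 0.5067 -0.0822  0.13  ]
coverRL [0.6826 0.14   0.13  ]
button [ 0.5692 -0.1269  0.06  ]
button S [ 0.5679 -0.1165  0.06  ]
0.03 [ 0.5762 -0.1277  0.03  ] [ 0.575  -0.0848  0.03  ]
0.05 [ 0.5715 -0.1272  0.05  ] [ 0.5703 -0.1059  0.05  ]
0.06 [ 0.5692 -0.1269  0.06  ] [ 0.5679 -0.1165  0.06  ]
0.07 [ 0.5669 -0.1266  0.07  ] [ 0.5655 -0.1271  0.07  ]
trayFL [ 0.3572 -0.2336  0.016 ]
trayFR [ 0.371  -0.4064  0.016 ]
trayRL [ 0.6042 -0.2145  0.016 ]
trayRR [ 0.6148 -0.39    0.016 ]
trayFL S [ 0.359  -0.2418  0.016 ]
trayRL S [ 0.5998 -0.2225  0.016 ]
trayFR S [ 0.3686 -0.4076  0.016 ]
trayRR S [ 0.6118 -0.3953  0.016 ]
vA cap [ 0.5756 -0.2473  0.023 ]
vA foot [ 0.5801 -0.3585  0.023 ]
vB cap [ 0.4073 -0.2629  0.023 ]
vB foot [ 0.4109 -0.3754  0.023 ]
vA cap S [ 0.5738 -0.24    0.023 ]
vA foot S [ 0.5792 -0.3564  0.023 ]
vB cap S [ 0.4021 -0.2561  0.023 ]
vB foot S [ 0.4089 -0.3734  0.023 ]
bot cap [0.5255 0.0332 0.06  ]
bot foot [0.6723 0.041  0.06  ]
r1L [0.483  0.4343 0.05  ]
r1R [0.5247 0.2956 0.05  ]
r2L [0.4499 0.4256 0.05  ]
r2R [0.4901 0.2864 0.05  ]
r3L [0.4044 0.4088 0.05  ]
r3R [0.445 0.274 0.05 ]
r4L [0.3721 0.4004 0.05  ]
r4R [0.4125 0.2641 0.05  ]
r1L S [0.5068 0.3989 0.05  ]
r4R S [0.3951 0.222  0.05  ]
r1R S [0.5328 0.265  0.05  ]
r4L S [0.3551 0.322  0.05  ]
```

```bash
cat >> h.py <<'E'
def plan(*W):
    """waypoints (x,y,z,yaw_deg of tool x,closure,steps): linear from the current pose; prints rows"""
    s=r.get_state(); p0=s['tool_pos'];R0=R.from_quat(s['eef_rot']);q=R0.as_matrix()[:,0];y0=np.degrees(np.arctan2(q[1],q[0]))
    print('at',p0.round(4),'yaw',y0.round(1),'clk',round(s['clock'],2),'open',round(s['opening'],3),'F',s['contact_force'].round(1)); out=[]
    a=np.array([*p0,y0])
    for *b,c,n in W:
        b=np.array(b,float)
        for i in range(1,n+1):
            m=a+(b-a)*i/n; Rt=R.from_euler('z',m[3],degrees=True)*R.from_euler('x',180,degrees=True)
            out.append([(R0.inv().apply(m[:3]-p0)*100).round(2).tolist(),np.degrees((R0.inv()*Rt).as_rotvec()).round(1).tolist(),c])
        a=b
    for i in range(0,len(out),12): print(str(out[i:i+12]).replace(' ',''))
E
python3 - <<'E'
from h import *
plan((.40,-.42,.24,40,0.6,6),(.462,.027,.20,93,.6,9))
E
```

```text
at [ 0.1428 -0.6079  0.238 ] yaw 13.2 clk 0.1 open 0.998 F [-0.3 -0.4  0.2]
[[[4.89,-2.07,-0.03],[-0.1,0.0,-4.5],0.6],[[9.78,-4.14,-0.06],[-0.1,0.0,-8.9],0.6],[[14.67,-6.2,-0.09],[-0.1,-0.0,-13.4],0.6],[[19.56,-8.27,-0.12],[-0.1,-0.0,-17.8],0.6],[[24.45,-10.34,-0.15],[-0.1,-0.0,-22.3],0.6],[[29.34,-12.41,-0.18],[-0.1,-0.0,-26.8],0.6],[[31.15,-17.08,0.27],[-0.1,-0.0,-32.7],0.6],[[32.95,-21.76,0.72],[-0.1,-0.0,-38.5],0.6],[[34.76,-26.44,1.17],[-0.1,-0.0,-44.4],0.6],[[36.57,-31.11,1.62],[-0.1,-0.0,-50.3],0.6],[[38.37,-35.79,2.07],[-0.1,-0.0,-56.2],0.6],[[40.18,-40.47,2.52],[-0.1,-0.0,-62.1],0.6]]
[[[41.99,-45.14,2.98],[-0.1,-0.0,-68.0],0.6],[[43.8,-49.82,3.43],[-0.1,-0.1,-73.9],0.6],[[45.6,-54.5,3.88],[-0.1,-0.1,-79.8],0.6]]
```

{"op": "carry_out", "data": {
  "rows": [
    [[5, -2, 0], [0, 0, -5], 0.6],
    [[10, -4, 0], [0, 0, -9], 0.6],
    [[15, -6, 0], [0, 0, -14], 0.6],
    [[20, -8, 0], [0, 0, -18], 0.6],
    [[25, -10, 0], [0, 0, -23], 0.6],
    [[29, -13, 0], [0, 0, -28], 0.6],
    [[31, -17, 0], [0, 0, -33], 0.6],
    [[33, -22, 0.5], [0, 0, -39], 0.6],
    [[35, -27, 1], [0, 0, -45], 0.6],
    [[36.5, -31, 1.5], [0, 0, -51], 0.6],
    [[38.5, -36, 2], [0, 0, -57], 0.6],
    [[40, -40.5, 2.5], [0, 0, -63], 0.6]
  ]
}}

```text
clock: 1.3
tool_pos: [0.4383, -0.1349, 0.215]
eef_rot: [0.786, 0.619, 0.0, 0.0]
contact_force: [0.6, 0.8, -0.3]
opening: 0.402
finger_force: 0.0
```

```bash
python3 - <<'E'
from h import *
plan((.461,.027,.20,93,0.6,5),(.461,.027,.087,93,.6,5))
E
```

```text
at [ 0.4383 -0.1349  0.215 ] yaw 76.5 clk 1.3 open 0.402 F [ 0.6  0.8 -0.3]
[[[3.25,-0.32,0.3],[0.0,-0.0,-3.3],0.6],[[6.51,-0.64,0.6],[0.0,-0.0,-6.6],0.6],[[9.76,-0.95,0.9],[0.0,-0.0,-9.9],0.6],[[13.01,-1.27,1.2],[0.0,-0.0,-13.2],0.6],[[16.27,-1.59,1.5],[0.0,-0.0,-16.5],0.6],[[16.27,-1.59,3.76],[0.0,-0.0,-16.5],0.6],[[16.27,-1.59,6.02],[0.0,-0.0,-16.5],0.6],[[16.27,-1.59,8.28],[0.0,-0.0,-16.5],0.6],[[16.27,-1.59,10.54],[0.0,-0.0,-16.5],0.6],[[16.26,-1.59,12.8],[0.0,-0.0,-16.5],0.6]]
```

{"op": "carry_out", "data": {
  "rows": [
    [[3.3, -0.3, 0.3], [0, 0, -3.5], 0.6],
    [[6.5, -0.7, 0.6], [0, 0, -7], 0.6],
    [[10, -1, 0.9], [0, 0, -10], 0.6],
    [[13, -1.3, 1.2], [0, 0, -13], 0.6],
    [[16.3, -1.6, 1.5], [0, 0, -16.5], 0.6],
    [[16.3, -1.6, 4], [0, 0, -16.5], 0.6],
    [[16.3, -1.6, 6], [0, 0, -16.5], 0.6],
    [[16.3, -1.6, 8], [0, 0, -16.5], 0.6],
    [[16.3, -1.6, 9], [0, 0, -16.5], 0.6],
    [[16.3, -1.6, 10], [0, 0, -16.5], 0.6],
    [[16.3, -1.6, 10.5], [0, 0, -16.5], 0.6],
    [[16.3, -1.6, 10.5], [0, 0, -16.5], 0.6]
  ],
  "newtons": 15
}}

```text
clock: 2.5
tool_pos: [0.4615, 0.0253, 0.1099]
eef_rot: [0.69, 0.724, -0.0, -0.0]
contact_force: [0.0, 0.0, 0.8]
opening: 0.398
finger_force: 0.0
```

```bash
python3 - <<'E'
from h import *
plan((.461,.027,.087,93,0.6,3))
s=snap('side','pics/s1.png');t=snap('top','pics/t1.png')
a=cv2.imread('pics/s1.png')[120:260,250:410]; b=cv2.imread('pics/t1.png')[130:270,230:390]
cv2.imwrite('pics/v1.png',cv2.resize(np.vstack([a,b]),None,fx=2.14,fy=2.14,interpolation=cv2.INTER_CUBIC))
E
```

```text
at [0.4615 0.0253 0.1099] yaw 92.7 clk 2.5 open 0.398 F [0.  0.  0.8]
[[[0.06,-0.01,0.76],[-0.0,0.0,-0.1],0.6],[[0.11,-0.03,1.53],[-0.0,0.0,-0.2],0.6],[[0.17,-0.04,2.29],[-0.0,0.0,-0.3],0.6]]
```

View pics/v1.png

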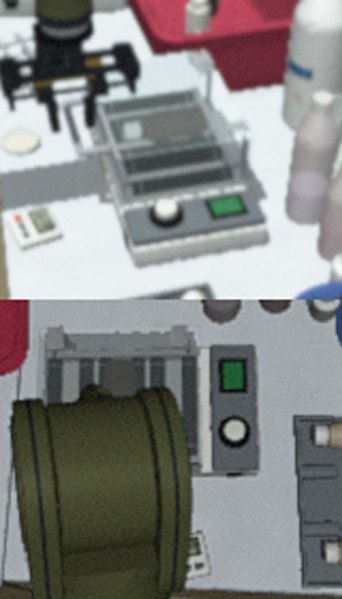

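The side view shows the fingers at (55,128) and (88,122), astride the bar; the cover is untouched.

{"op": "carry_out", "data": {
  "rows": [
    [[0.1, 0, 0.8], [0, 0, 0], 0.6],
    [[0.1, 0, 1.5], [0, 0, 0], 0.6],
    [[0.1, 0, 2.3], [0, 0, 0], 0.6],
    [[0.1, 0, 2.3], [0, 0, 0], 0.6],
    [[0.1, 0, 2.3], [0, 0, 0], 1],
    [[0.1, 0, 2.3], [0, 0, 0], 1],
    [[0.1, 0, 2.3], [0, 0, 0], 1],
    [[0.1, 0, 2.3], [0, 0, 0], 1],
    [[0.1, 0, 2.3], [0, 0, 0], 1],
    [[0.1, 0, 2.3], [0, 0, 0], 1]
  ],
  "newtons": 15
}}

```text
clock: 3.6
tool_pos: [0.4619, 0.0264, 0.0874]
eef_rot: [0.69, 0.724, 0.0, 0.0]
contact_force: [1.5, -0.8, 1.7]
opening: 0.121
finger_force: 14.6
```

```bash
cat >> h.py <<'E'
def arc(a0,a1,n,p,c=1,yaw=93,y=.027):
    """waypoints of TCP from cover angle a0 to a1; p=(x,z) of the TCP at shut"""
    hx,hz=.230,.060; X=p[0]+hx;Z=p[1]-hz
    W=[]
    for a in np.linspace(a0,a1,n+1)[1:]:
        x=-hx*np.cos(a)+hz*np.sin(a); z=hx*np.sin(a)+hz*np.cos(a)
        W.append((X+x*np.cos(.05),y+(x+hx)*np.sin(.05),Z+z,yaw,c,1))
    return W
E
python3 - <<'E'
from h import *
p=r.get_state()['tool_pos'];plan(*arc(0,1.42,17,(p[0],p[2])))
E
```

```text
at [0.4619 0.0264 0.0874] yaw 92.7 clk 3.6 open 0.121 F [ 1.5 -0.8  1.7]
[[[0.06,0.61,-1.9],[0.1,-0.0,-0.3],1],[[0.06,1.35,-3.74],[0.1,-0.0,-0.3],1],[[0.06,2.24,-5.51],[0.1,-0.0,-0.3],1],[[0.06,3.28,-7.21],[0.1,-0.0,-0.3],1],[[0.07,4.45,-8.81],[0.1,-0.0,-0.3],1],[[0.07,5.75,-10.31],[0.1,-0.0,-0.3],1],[[0.07,7.18,-11.69],[0.1,-0.0,-0.3],1],[[0.08,8.71,-12.95],[0.1,-0.0,-0.3],1],[[0.08,10.34,-14.08],[0.1,-0.0,-0.3],1],[[0.09,12.06,-15.07],[0.1,-0.0,-0.3],1],[[0.09,13.86,-15.91],[0.1,-0.0,-0.3],1],[[0.09,15.72,-16.6],[0.1,-0.0,-0.3],1]]
[[[0.1,17.64,-17.13],[0.1,-0.0,-0.3],1],[[0.1,19.59,-17.5],[0.1,-0.0,-0.3],1],[[0.11,21.56,-17.7],[0.1,-0.0,-0.3],1],[[0.11,23.54,-17.74],[0.1,-0.0,-0.3],1],[[0.12,25.53,-17.61],[0.1,-0.0,-0.3],1]]
```

{"op": "carry_out", "data": {
  "rows": [
    [[0, 0.6, -1.9], [0, 0, 0], 1],
    [[0, 1.35, -3.75], [0, 0, 0], 1],
    [[0, 2.25, -5.5], [0, 0, 0], 1],
    [[0, 3.3, -7.2], [0, 0, 0], 1],
    [[0, 4.45, -8.8], [0, 0, 0], 1],
    [[0, 5.75, -10.3], [0, 0, 0], 1],
    [[0, 7.2, -11.7], [0, 0, 0], 1],
    [[0, 8.7, -12.95], [0, 0, 0], 1],
    [[0, 10.35, -14.1], [0, 0, 0], 1],
    [[0, 12.05, -15.05], [0, 0, 0], 1],
    [[0, 13.85, -15.9], [0, 0, 0], 1],
    [[0, 15.7, -16.6], [0, 0, 0], 1]
  ]
}}

```text
clock: 4.8
tool_pos: [0.6175, 0.0344, 0.2513]
eef_rot: [0.69, 0.724, -0.001, -0.002]
contact_force: [2.3, 3.4, -11.8]
opening: 0.114
finger_force: 15.8
```

```bash
python3 - <<'E'
from h import *
plan(*arc(1.42*12/17,1.41,5,(.4619,.0874)))
E
```

```text
at [0.6175 0.0344 0.2513] yaw 92.8 clk 4.8 open 0.114 F [  2.3   3.4 -11.8]
[[[0.04,1.99,-0.75],[-0.2,-0.1,-0.2],1],[[0.04,3.89,-1.12],[-0.2,-0.1,-0.2],1],[[0.04,5.82,-1.34],[-0.2,-0.1,-0.2],1],[[0.04,7.75,-1.4],[-0.2,-0.1,-0.2],1],[[0.05,9.69,-1.31],[-0.2,-0.1,-0.2],1]]
```

{"op": "carry_out", "data": {
  "rows": [
    [[0, 2, -0.6], [0, 0, 0], 1],
    [[0, 3.9, -0.9], [0, 0, 0], 1],
    [[0, 5.8, -1.1], [0, 0, 0], 1],
    [[0, 7.7, -1.15], [0, 0, 0], 1],
    [[0, 9.5, -1.1], [0, 0, 0], 1],
    [[0, 9.5, -1.1], [0, 0, 0], 1]
  ]
}}

```text
clock: 5.4
tool_pos: [0.713, 0.0393, 0.2613]
eef_rot: [0.69, 0.724, -0.001, -0.002]
contact_force: [-0.1, 2.0, -7.3]
opening: 0.116
finger_force: 15.4
```

```bash
python3 - <<'E'
from h import *
plan()
E
```

```text
at [0.713  0.0393 0.2613] yaw 92.8 clk 5.4 open 0.116 F [-0.1  2.  -7.3]
```

{"op": "carry_out", "data": {
  "rows": [
    [[0, 9.5, -1.1], [0, 0, 0], 0.6],
    [[0, 9.5, -1.1], [0, 0, 0], 0.6],
    [[0, 9.5, -1.1], [0, 0, 0], 0.6],
    [[0, 9.5, -5], [0, 0, 0], 0.6],
    [[0, 9.5, -9], [0, 0, 0], 0.5]
  ]
}}

```text
clock: 5.9
tool_pos: [0.7848, 0.0463, 0.3259]
eef_rot: [0.68, 0.732, -0.033, -0.022]
contact_force: [5.2, -0.4, 2.1]
opening: 0.891
finger_force: 0.0
```

```bash
python3 - <<'E'
from h import *
plan((.52,.12,.33,60,.3,5),(.38,.27,.33,40,.3,5))
E
```

```text
at [0.7848 0.0463 0.3259] yaw 94.3 clk 5.9 open 0.891 F [ 5.2 -0.4  2.1]
[[[1.86,-5.16,0.3],[-4.5,1.0,6.8],0.3],[[3.73,-10.33,0.6],[-4.4,1.3,13.7],0.3],[[5.59,-15.49,0.9],[-4.3,1.5,20.5],0.3],[[7.45,-20.66,1.2],[-4.2,1.8,27.4],0.3],[[9.32,-25.82,1.5],[-4.1,2.1,34.2],0.3],[[12.52,-28.39,1.66],[-4.1,2.2,38.2],0.3],[[15.72,-30.95,1.82],[-4.0,2.4,42.2],0.3],[[18.92,-33.51,1.98],[-4.0,2.5,46.2],0.3],[[22.12,-36.08,2.14],[-3.9,2.7,50.2],0.3],[[25.32,-38.64,2.3],[-3.8,2.8,54.2],0.3]]
```

I wrote the offsets relative to the wrong start, so the tool went 9.5 cm too far back. I'll check what that did before moving again.

```bash
python3 - <<'E'
from h import *
s=snap('side','pics/s2.png');t=snap('top','pics/t2.png')
a=cv2.imread('pics/s2.png')[60:260,220:440]; b=cv2.imread('pics/t2.png')[90:250,210:386]
cv2.imwrite('pics/v2.png',np.vstack([cv2.resize(a,(440,400),interpolation=cv2.INTER_CUBIC)[:,:],]))
cv2.imwrite('pics/v2.png',np.hstack([cv2.resize(a,(440,400),interpolation=cv2.INTER_CUBIC),cv2.resize(b,(352,320),interpolation=cv2.INTER_CUBIC)[:,:].copy() if 0 else cv2.copyMakeBorder(cv2.resize(b,(352,320),interpolation=cv2.INTER_CUBIC),0,80,0,0,cv2.BORDER_CONSTANT)]))
st=r.get_state();print(st['q'].round(3),st['contact_force'].round(1),st['opening'],st['clock'],st['tool_pos'])
E
```

```text
[-0.004  0.976 -0.476  0.556  0.392  1.658 -0.2  ] [ 2.1 -1.2  3.4] 0.767378564997946 6.0 [0.80663638 0.04349513 0.3565617 ]
```

View pics/v2.png

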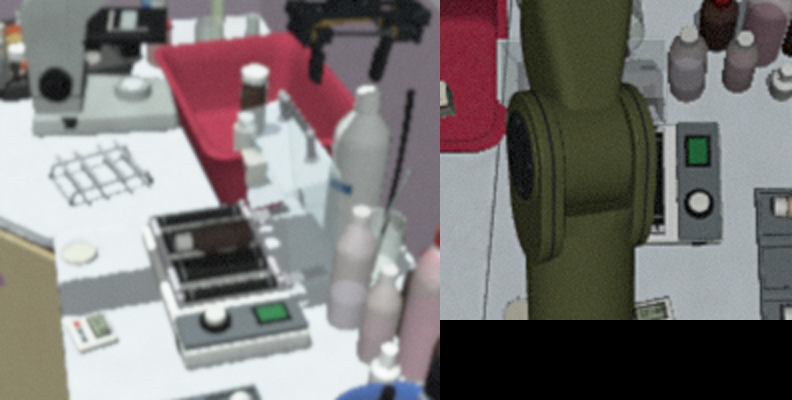

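The cover is standing fully open, nothing has been knocked, and the tool is clear above it.

```bash
python3 - <<'E'
from h import *
plan((.55,.12,.36,80,.3,6),(.38,.27,.33,50,.3,6))
E
```

```text
at [0.8066 0.0435 0.3566] yaw 92.8 clk 6.0 open 0.767 F [ 2.1 -1.2  3.4]
[[[1.49,-4.21,-0.06],[0.0,0.1,2.1],0.3],[[2.97,-8.42,-0.12],[0.0,0.1,4.3],0.3],[[4.46,-12.63,-0.18],[0.0,0.1,6.4],0.3],[[5.94,-16.83,-0.24],[0.0,0.1,8.6],0.3],[[7.43,-21.04,-0.3],[0.0,0.1,10.7],0.3],[[8.92,-25.25,-0.36],[0.0,0.1,12.8],0.3],[[11.55,-27.96,0.14],[0.0,0.1,17.8],0.3],[[14.19,-30.66,0.63],[0.0,0.1,22.8],0.3],[[16.83,-33.37,1.13],[0.0,0.1,27.8],0.3],[[19.47,-36.07,1.63],[0.0,0.1,32.8],0.3],[[22.11,-38.78,2.12],[0.0,0.1,37.8],0.3],[[24.75,-41.49,2.62],[0.0,0.1,42.8],0.3]]
```

{"op": "carry_out", "data": {
  "rows": [
    [[1.5, -4, -0.5], [0, 0, 2], 0.3],
    [[3, -8.5, -0.5], [0, 0, 4], 0.3],
    [[4.5, -12.5, -0.5], [0, 0, 6.5], 0.3],
    [[6, -17, -0.5], [0, 0, 8.5], 0.3],
    [[7.5, -21, -0.5], [0, 0, 11], 0.3],
    [[9, -25, -0.5], [0, 0, 13], 0.3],
    [[11.5, -28, 0], [0, 0, 18], 0.3],
    [[14, -30.5, 0.5], [0, 0, 23], 0.3],
    [[17, -33.5, 1], [0, 0, 28], 0.3],
    [[19.5, -36, 1.5], [0, 0, 33], 0.3],
    [[22, -39, 2], [0, 0, 38], 0.3],
    [[25, -41.5, 2.5], [0, 0, 43], 0.3]
  ]
}}

```text
clock: 7.2
tool_pos: [0.382, 0.2743, 0.3311]
eef_rot: [0.909, 0.418, 0.003, -0.001]
contact_force: [0.1, 0.8, 0.2]
opening: 0.698
finger_force: 0.0
```

```bash
python3 - <<'E'
from h import *
plan()
s=snap('side','pics/s3.png');t=snap('top','pics/t3.png')
a=cv2.imread('pics/s3.png')[140:250,280:390]; b=cv2.imread('pics/t3.png')[120:220,240:360]
cv2.imwrite('pics/v3.png',np.hstack([cv2.resize(a,(385,385),interpolation=cv2.INTER_CUBIC),cv2.copyMakeBorder(cv2.resize(b,(408,340),interpolation=cv2.INTER_CUBIC),0,45,0,0,cv2.BORDER_CONSTANT)]))
E
```

```text
at [0.382  0.2743 0.3311] yaw 49.4 clk 7.2 open 0.698 F [0.1 0.8 0.2]
```

View pics/v3.png

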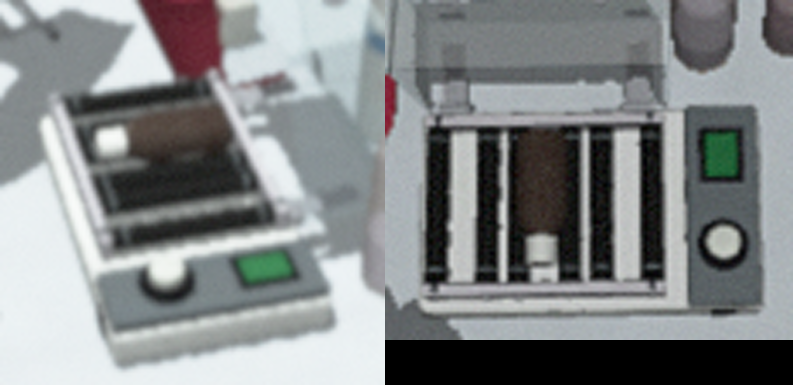

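```bash
cat >> h.py <<'E'
def tri(a,b):
    A=[];B=[]
    for o,d in(a,b):
        d=d/np.linalg.norm(d);M=np.eye(3)-np.outer(d,d);A.append(M);B.append(M@o)
    p=np.linalg.solve(sum(A),sum(B)); return p.round(4),np.linalg.norm(A[0]@(p-a[0])).round(4)
E
python3 - <<'E'
from h import *
t=lambda x,y:ray('pics/t3.png',240+(x-385+.5)/3.4-.5,120+(y+.5)/3.4-.5)
s=lambda x,y:ray('pics/s3.png',280+(x+.5)/3.5-.5,140+(y+.5)/3.5-.5)
for n,a,b in[('capend',t(543,258),s(97,141)),('button',t(723,240),s(166,272)),('railFR',t(662,291),s(104,238)),('railRR',t(662,119),s(288,205)),('railFL',t(428,291),s(58,103)),('railRL',t(430,119),s(213,82)),('shoulder',t(543,232),s(130,140)),('rollR front',t(652,278),s(118,225)),('rollR rear',t(652,132),s(243,200))]: print(n,*tri(a,b))
def T3(x,y,z): o,d=t(x,y); return (o+d*(z-o[2])/d[2]).round(4)
for z in (.05,.06): print(z,'foot',T3(545,130,z),'cap',T3(543,258,z),'st3',T3(462,206,z),'st1',T3(626,206,z),'st2',T3(544,206,z))
E
```

```text
capend [0.5383 0.0302 0.0905] 0.0029
button [ 0.5668 -0.1261  0.0695] 0.0018
railFR [ 0.5219 -0.0739  0.0678] 0.0011
railRR [ 0.6809 -0.0674  0.072 ] 0.0029
railFL [0.5146 0.1338 0.0602] 0.0008
railRL [0.6714 0.145  0.0568] 0.0027
shoulder [0.5656 0.0322 0.0851] 0.0002
rollR front [ 0.534  -0.0647  0.0717] 0.0027
rollR rear [ 0.6541 -0.0589  0.0797] 0.0083
0.05 foot [0.6701 0.04   0.05  ] cap [0.55   0.0346 0.05  ] st3 [0.5952 0.1109 0.05  ] st1 [ 0.6012 -0.0377  0.05  ] st2 [0.5982 0.0366 0.05  ]
0.06 foot [0.667  0.0389 0.06  ] cap [0.5479 0.0335 0.06  ] st3 [0.5927 0.1093 0.06  ] st1 [ 0.5987 -0.0382  0.06  ] st2 [0.5957 0.0355 0.06  ]
```

```bash
python3 - <<'E'
from h import *
plan((.602,.034,.20,3,.3,8),(.602,.034,.10,3,.3,4))
E
```

```text
at [0.3788 0.2785 0.3312] yaw 50.2 clk 7.3 open 0.697 F [-0.1 -0.3  0.2]
[[[-0.57,4.1,1.63],[-0.1,-0.4,5.9],0.3],[[-1.14,8.21,3.26],[-0.1,-0.4,11.8],0.3],[[-1.71,12.31,4.89],[-0.2,-0.4,17.7],0.3],[[-2.28,16.41,6.52],[-0.2,-0.4,23.6],0.3],[[-2.86,20.51,8.15],[-0.2,-0.4,29.5],0.3],[[-3.43,24.62,9.78],[-0.2,-0.4,35.4],0.3],[[-4.0,28.72,11.41],[-0.2,-0.4,41.3],0.3],[[-4.57,32.82,13.04],[-0.2,-0.3,47.2],0.3],[[-4.59,32.83,15.54],[-0.2,-0.3,47.2],0.3],[[-4.6,32.83,18.04],[-0.2,-0.3,47.2],0.3],[[-4.62,32.83,20.54],[-0.2,-0.3,47.2],0.3],[[-4.64,32.84,23.04],[-0.2,-0.3,47.2],0.3]]
```

{"op": "carry_out", "data": {
  "rows": [
    [[-0.5, 4, 1.5], [0, -0.4, 6], 0.3],
    [[-1, 8, 3], [0, -0.4, 12], 0.3],
    [[-1.5, 12, 4.5], [0, -0.4, 18], 0.3],
    [[-2, 16, 6], [0, -0.4, 24], 0.3],
    [[-3, 20.5, 8], [0, -0.4, 30], 0.3],
    [[-3.5, 24.5, 9.5], [0, -0.4, 36], 0.3],
    [[-4, 28.5, 11], [0, -0.4, 42], 0.3],
    [[-4.6, 32.8, 12], [0, -0.4, 47], 0.3],
    [[-4.6, 32.8, 14], [0, -0.4, 47], 0.3],
    [[-4.6, 32.8, 16], [0, -0.4, 47], 0.3],
    [[-4.6, 32.8, 18], [0, -0.4, 47], 0.3],
    [[-4.6, 32.8, 20], [0, -0.4, 47], 0.3]
  ]
}}

```text
clock: 8.5
tool_pos: [0.6051, 0.0245, 0.1301]
eef_rot: [1.0, 0.023, 0.0, 0.001]
contact_force: [-0.4, -0.8, 0.0]
opening: 0.7
finger_force: 0.0
```

```bash
python3 - <<'E'
from h import *
plan((.602,.034,.077,3,.3,4))
E
```

```text
at [0.6051 0.0245 0.1301] yaw 2.7 clk 8.5 open 0.7 F [-0.4 -0.8  0. ]
[[[-0.07,-0.24,1.33],[0.2,-0.0,-0.1],0.3],[[-0.13,-0.49,2.65],[0.2,-0.0,-0.2],0.3],[[-0.2,-0.73,3.98],[0.2,-0.0,-0.3],0.3],[[-0.26,-0.98,5.31],[0.2,-0.0,-0.3],0.3]]
```

{"op": "carry_out", "data": {
  "rows": [
    [[-0.3, -1, 0], [0, 0, 0], 0.3],
    [[-0.3, -1, 1.5], [0, 0, 0], 0.3],
    [[-0.3, -1, 3], [0, 0, 0], 0.3],
    [[-0.3, -1, 4.3], [0, 0, 0], 0.3],
    [[-0.3, -1, 5.3], [0, 0, 0], 0.3],
    [[-0.3, -1, 5.3], [0, 0, 0], 0.3],
    [[-0.3, -1, 5.3], [0, 0, 0], 1],
    [[-0.3, -1, 5.3], [0, 0, 0], 1],
    [[-0.3, -1, 5.3], [0, 0, 0], 1],
    [[-0.3, -1, 5.3], [0, 0, 0], 1]
  ],
  "newtons": 15
}}

```text
clock: 9.5
tool_pos: [0.5989, 0.0367, 0.0767]
eef_rot: [1.0, 0.024, -0.002, 0.001]
contact_force: [-0.6, 2.8, 1.2]
opening: 0.524
finger_force: 15.0
```

```bash
python3 - <<'E'
from h import *
plan()
E
```

```text
at [0.5989 0.0367 0.0767] yaw 2.8 clk 9.5 open 0.524 F [-0.6  2.8  1.2]
```

```bash
python3 - <<'E'
from h import *
plan((.599,.036,.17,2.8,1,4),(.54,.10,.20,22,1,3),(.4115,.340,.14,106.5,1,13),(.4115,.340,.08,106.5,1,4))
E
```

```text
at [0.5989 0.0367 0.0767] yaw 2.8 clk 9.5 open 0.524 F [-0.6  2.8  1.2]
[[[-0.01,0.02,-2.33],[0.1,0.3,-0.0],1],[[-0.02,0.04,-4.66],[0.1,0.3,-0.0],1],[[-0.03,0.06,-7.0],[0.1,0.3,-0.0],1],[[-0.03,0.08,-9.33],[0.1,0.3,-0.0],1],[[-1.9,-2.14,-10.32],[0.1,0.3,-6.4],1],[[-3.77,-4.37,-11.32],[0.0,0.3,-12.8],1],[[-5.63,-6.59,-12.31],[0.0,0.3,-19.2],1],[[-6.53,-8.48,-11.85],[0.0,0.3,-25.7],1],[[-7.42,-10.38,-11.38],[-0.0,0.3,-32.2],1],[[-8.32,-12.27,-10.92],[-0.0,0.3,-38.7],1],[[-9.21,-14.16,-10.46],[-0.0,0.3,-45.2],1],[[-10.11,-16.05,-9.99],[-0.1,0.3,-51.7],1]]
[[[-11.0,-17.95,-9.53],[-0.1,0.3,-58.2],1],[[-11.9,-19.84,-9.06],[-0.1,0.3,-64.7],1],[[-12.79,-21.73,-8.6],[-0.1,0.3,-71.2],1],[[-13.69,-23.62,-8.14],[-0.1,0.3,-77.7],1],[[-14.59,-25.52,-7.67],[-0.1,0.3,-84.2],1],[[-15.48,-27.41,-7.21],[-0.2,0.3,-90.7],1],[[-16.38,-29.3,-6.75],[-0.2,0.3,-97.2],1],[[-17.27,-31.19,-6.28],[-0.2,0.3,-103.7],1],[[-17.26,-31.19,-4.78],[-0.2,0.3,-103.7],1],[[-17.26,-31.2,-3.28],[-0.2,0.3,-103.7],1],[[-17.25,-31.2,-1.78],[-0.2,0.3,-103.7],1],[[-17.24,-31.2,-0.28],[-0.2,0.3,-103.7],1]]
```

{"op": "carry_out", "data": {
  "rows": [
    [[0, 0, -2.3], [0, 0, 0], 1],
    [[0, 0, -4.7], [0, 0, 0], 1],
    [[0, 0, -7], [0, 0, 0], 1],
    [[0, 0, -9.3], [0, 0, 0], 1],
    [[-2, -2, -10.3], [0, 0, -6], 1],
    [[-3.8, -4.4, -11.3], [0, 0, -13], 1],
    [[-5.6, -6.6, -12.3], [0, 0, -19], 1],
    [[-6.5, -8.5, -12], [0, 0, -26], 1],
    [[-7.4, -10.4, -11.5], [0, 0, -32], 1],
    [[-8.3, -12.3, -11], [0, 0, -39], 1],
    [[-9.2, -14.2, -10.5], [0, 0, -45], 1],
    [[-10.1, -16, -10], [0, 0, -52], 1]
  ]
}}

```text
clock: 10.7
tool_pos: [0.4903, 0.1905, 0.1762]
eef_rot: [0.887, 0.461, -0.003, 0.001]
contact_force: [-0.4, -0.2, -0.9]
opening: 0.523
finger_force: 15.0
```

```bash
python3 - <<'E'
from h import *
plan((.4115,.340,.14,106.5,1,8),(.4115,.340,.07,106.5,1,4))
E
```

```text
at [0.4903 0.1905 0.1762] yaw 54.9 clk 10.7 open 0.523 F [-0.4 -0.2 -0.9]
[[[0.97,-1.88,0.45],[-0.1,0.4,-6.4],1],[[1.93,-3.76,0.9],[-0.2,0.4,-12.9],1],[[2.9,-5.63,1.35],[-0.2,0.4,-19.3],1],[[3.87,-7.51,1.8],[-0.2,0.3,-25.8],1],[[4.83,-9.39,2.25],[-0.2,0.3,-32.2],1],[[5.8,-11.27,2.7],[-0.2,0.3,-38.7],1],[[6.77,-13.15,3.16],[-0.3,0.3,-45.1],1],[[7.73,-15.03,3.61],[-0.3,0.3,-51.6],1],[[7.75,-15.02,5.36],[-0.3,0.3,-51.6],1],[[7.76,-15.02,7.11],[-0.3,0.3,-51.6],1],[[7.77,-15.01,8.86],[-0.3,0.3,-51.6],1],[[7.78,-15.01,10.61],[-0.3,0.3,-51.6],1]]
```

{"op": "carry_out", "data": {
  "rows": [
    [[1, -1.9, 0.5], [0, 0, -6.5], 1],
    [[2, -3.8, 1], [0, 0, -13], 1],
    [[3, -5.6, 1.5], [0, 0, -19.5], 1],
    [[3.9, -7.5, 2], [0, 0, -26], 1],
    [[4.8, -9.4, 2.5], [0, 0, -32], 1],
    [[5.8, -11.3, 3], [0, 0.3, -39], 1],
    [[6.8, -13.2, 3.5], [0, 0.3, -45], 1],
    [[7.8, -15, 4], [-0.3, 0.3, -51.6], 1],
    [[7.8, -15, 6], [-0.3, 0.3, -51.6], 1],
    [[7.8, -15, 8], [-0.3, 0.3, -51.6], 1],
    [[7.8, -15, 10], [-0.3, 0.3, -51.6], 1],
    [[7.8, -15, 11], [-0.3, 0.3, -51.6], 1]
  ]
}}

```text
clock: 11.9
tool_pos: [0.4125, 0.3393, 0.0649]
eef_rot: [0.6, 0.8, -0.001, 0.0]
contact_force: [0.0, -0.6, -1.1]
opening: 0.525
finger_force: 15.0
```

```bash
python3 - <<'E'
from h import *
plan((.4115,.340,.042,106.5,1,3))
s=snap('side','pics/s4.png');t=snap('top','pics/t4.png')
a=cv2.imread('pics/s4.png')[100:200,220:320]; b=cv2.imread('pics/t4.png')[170:270,140:240]
cv2.imwrite('pics/v4.png',cv2.resize(np.hstack([a,b]),None,fx=4,fy=4,interpolation=cv2.INTER_CUBIC))
E
```

```text
at [0.4125 0.3393 0.0649] yaw 106.3 clk 11.9 open 0.525 F [ 0.  -0.6 -1.1]
[[[0.03,-0.03,0.76],[-0.1,0.1,-0.1],1],[[0.07,-0.05,1.53],[-0.1,0.1,-0.1],1],[[0.1,-0.08,2.29],[-0.1,0.1,-0.2],1]]
```

View pics/v4.png

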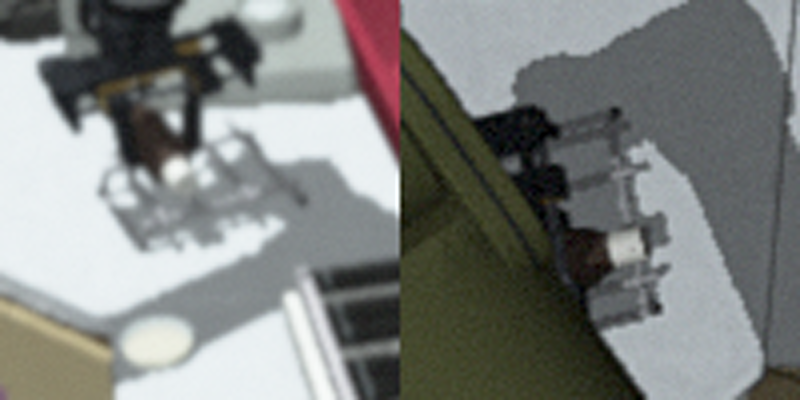

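The bottle's cap at (625,245) sits between the front pair of rods at (650,225) and (660,268). It's lined up, so I'll lower it by feel.

{"op": "carry_out", "data": {
  "rows": [
    [[0, 0, 0.7], [0, 0, 0], 1],
    [[0, 0, 1.4], [0, 0, 0], 1],
    [[0, 0, 2], [0, 0, 0], 1],
    [[0, 0, 2.3], [0, 0, 0], 1],
    [[0, 0, 2.3], [0, 0, 0], 1]
  ]
}}

```text
clock: 12.5
tool_pos: [0.4101, 0.3401, 0.0436]
eef_rot: [0.599, 0.801, -0.001, -0.001]
contact_force: [-4.9, -1.8, 5.7]
opening: 0.525
finger_force: 15.0
```

{"op": "carry_out", "data": {
  "rows": [
    [[0, 0, 0.2], [0, 0, 0], 1],
    [[0, 0, 0.2], [0, 0, 0], 1]
  ]
}}

```text
clock: 12.7
tool_pos: [0.4099, 0.3401, 0.0424]
eef_rot: [0.599, 0.801, -0.001, -0.001]
contact_force: [-6.6, -2.2, 13.8]
opening: 0.522
finger_force: 15.0
```

{"op": "carry_out", "data": {
  "rows": [
    [[0, -0.2, 0], [0, 0, 0], 1],
    [[0, -0.2, 0], [0, 0, 0], 1]
  ]
}}

```text
clock: 12.9
tool_pos: [0.4099, 0.3402, 0.0425]
eef_rot: [0.599, 0.801, 0.001, -0.0]
contact_force: [-2.8, -1.9, 11.4]
opening: 0.523
finger_force: 15.0
```

{"op": "carry_out", "data": {
  "rows": [
    [[0, 0, 0], [0, 0, 0], 0.35],
    [[0, 0, 0], [0, 0, 0], 0.35],
    [[0, 0, 0], [0, 0, 0], 0.35],
    [[0, 0, -1.5], [0, 0, 0], 0.35],
    [[0, 0, -4], [0, 0, 0], 0.35],
    [[0, 0, -8], [0, 0, 0], 0.35],
    [[0, 0, -12], [0, 0, 0], 0.35],
    [[0, 0, -16], [0, 0, 0], 0.3]
  ]
}}

```text
clock: 13.7
tool_pos: [0.4104, 0.3397, 0.2026]
eef_rot: [0.6, 0.8, 0.0, -0.001]
contact_force: [0.4, -0.7, 0.3]
opening: 0.693
finger_force: 0.0
```

```bash
python3 - <<'E'
from h import *
# vial A mid (.578,-.303), vial B mid (.409,-.319)
plan((.38,.10,.24,100,.3,6),(.42,-.15,.22,93,.3,6))
E
```

```text
at [0.4104 0.3397 0.2026] yaw 106.3 clk 13.7 open 0.693 F [ 0.4 -0.7  0.3]
[[[-3.69,-1.61,-0.63],[-0.0,-0.1,1.1],0.3],[[-7.38,-3.22,-1.25],[-0.0,-0.1,2.1],0.3],[[-11.07,-4.83,-1.88],[-0.0,-0.1,3.2],0.3],[[-14.76,-6.44,-2.5],[-0.0,-0.1,4.2],0.3],[[-18.45,-8.05,-3.13],[-0.0,-0.1,5.3],0.3],[[-22.15,-9.66,-3.75],[-0.0,-0.1,6.3],0.3],[[-26.33,-10.19,-3.42],[-0.0,-0.1,7.5],0.3],[[-30.52,-10.72,-3.09],[-0.0,-0.1,8.7],0.3],[[-34.7,-11.25,-2.76],[-0.0,-0.1,9.8],0.3],[[-38.89,-11.78,-2.43],[-0.0,-0.1,11.0],0.3],[[-43.08,-12.31,-2.1],[-0.0,-0.1,12.2],0.3],[[-47.26,-12.84,-1.78],[-0.0,-0.1,13.3],0.3]]
```

{"op": "carry_out", "data": {
  "rows": [
    [[-3.7, -1.6, -0.6], [0, 0, 1], 0.3],
    [[-7.4, -3.2, -1.2], [0, 0, 2], 0.3],
    [[-11, -4.8, -1.8], [0, 0, 3], 0.3],
    [[-14.8, -6.4, -2.5], [0, 0, 4], 0.3],
    [[-18.5, -8, -3], [0, 0, 5], 0.3],
    [[-22, -9.6, -3], [0, 0, 6], 0.3],
    [[-26.3, -10.2, -3], [0, 0, 7.5], 0.3],
    [[-30.5, -10.7, -3], [0, 0, 9], 0.3],
    [[-34.7, -11.2, -3], [0, 0, 10], 0.3],
    [[-39, -11.8, -2.5], [0, 0, 11], 0.3],
    [[-43, -12.3, -2], [0, 0, 12], 0.3],
    [[-46, -12.8, -2], [0, 0, 13], 0.3]
  ]
}}

```text
clock: 14.9
tool_pos: [0.4167, -0.1404, 0.2202]
eef_rot: [0.688, 0.726, -0.0, -0.001]
contact_force: [0.7, -0.0, -0.4]
opening: 0.698
finger_force: 0.0
```

```bash
python3 - <<'E'
from h import *
plan()
s=snap('side','pics/s5.png');t=snap('top','pics/t5.png')
a=cv2.imread('pics/s5.png')[100:340,220:380]; b=cv2.imread('pics/t5.png')[150:280,145:445]
a=cv2.resize(a,(320,480),interpolation=cv2.INTER_CUBIC);b=cv2.resize(b,(480,208),interpolation=cv2.INTER_CUBIC);b2=cv2.resize(cv2.imread('pics/t5.png')[180:270,340:440],(300,270),interpolation=cv2.INTER_CUBIC)
c=np.zeros((480,800,3),np.uint8);c[:,:320]=a;c[:208,320:]=b;c[210:,320:620]=b2
cv2.imwrite('pics/v5.png',c)
E
```

```text
at [ 0.4167 -0.1404  0.2202] yaw 93.1 clk 14.9 open 0.698 F [ 0.7 -0.  -0.4]
```

View pics/v5.png

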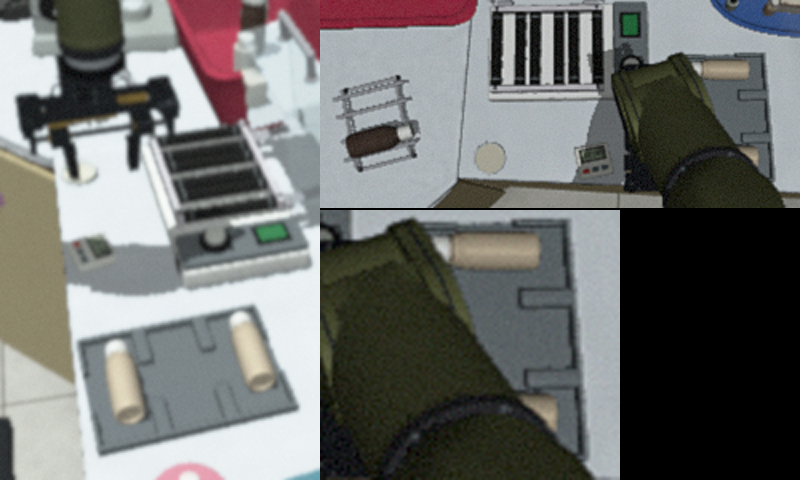

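```bash
python3 - <<'E'
from h import *
plan((.408,-.318,.14,92.5,.3,5),(.408,-.318,.06,92.5,.3,4))
E
```

```text
at [ 0.4167 -0.1422  0.2201] yaw 92.8 clk 15.0 open 0.705 F [-0.5  0.9  0.3]
[[[-3.5,-0.34,1.61],[-0.1,0.0,0.1],0.3],[[-7.0,-0.69,3.21],[-0.1,0.0,0.1],0.3],[[-10.51,-1.03,4.82],[-0.1,0.0,0.2],0.3],[[-14.01,-1.38,6.42],[-0.1,0.0,0.2],0.3],[[-17.51,-1.72,8.03],[-0.1,0.0,0.3],0.3],[[-17.51,-1.72,10.03],[-0.1,0.0,0.3],0.3],[[-17.51,-1.72,12.03],[-0.1,0.0,0.3],0.3],[[-17.51,-1.72,14.03],[-0.1,0.0,0.3],0.3],[[-17.51,-1.72,16.03],[-0.1,0.0,0.3],0.3]]
```

{"op": "carry_out", "data": {
  "rows": [
    [[-3.5, -0.3, 1.6], [0, 0, 0], 0.3],
    [[-7, -0.7, 3.2], [0, 0, 0], 0.3],
    [[-10.5, -1, 4.8], [0, 0, 0], 0.3],
    [[-14, -1.4, 6.4], [0, 0, 0], 0.3],
    [[-17.5, -1.7, 8], [0, 0, 0], 0.3],
    [[-17.5, -1.7, 10], [0, 0, 0], 0.3],
    [[-17.5, -1.7, 12], [0, 0, 0], 0.3],
    [[-17.5, -1.7, 14], [0, 0, 0], 0.3],
    [[-17.5, -1.7, 16], [0, 0, 0], 0.3],
    [[-17.5, -1.7, 16], [0, 0, 0], 0.3]
  ]
}}

```text
clock: 16.0
tool_pos: [0.4094, -0.3113, 0.0589]
eef_rot: [0.686, 0.728, 0.0, -0.002]
contact_force: [0.0, 0.2, -0.4]
opening: 0.703
finger_force: 0.0
```

```bash
python3 - <<'E'
from h import *
plan((.408,-.318,.016,92.5,.3,4))
snap('side','pics/s6.png')
cv2.imwrite('pics/v6.png',cv2.resize(cv2.imread('pics/s6.png')[220:340,240:400],None,fx=3.5,fy=3.5,interpolation=cv2.INTER_CUBIC))
E
```

```text
at [ 0.4094 -0.3113  0.0589] yaw 93.4 clk 16.0 open 0.703 F [ 0.   0.2 -0.4]
[[[-0.17,-0.04,1.07],[-0.2,-0.2,0.2],0.3],[[-0.34,-0.08,2.14],[-0.2,-0.2,0.5],0.3],[[-0.51,-0.12,3.21],[-0.2,-0.2,0.7],0.3],[[-0.68,-0.16,4.28],[-0.2,-0.2,0.9],0.3]]
```

View pics/v6.png

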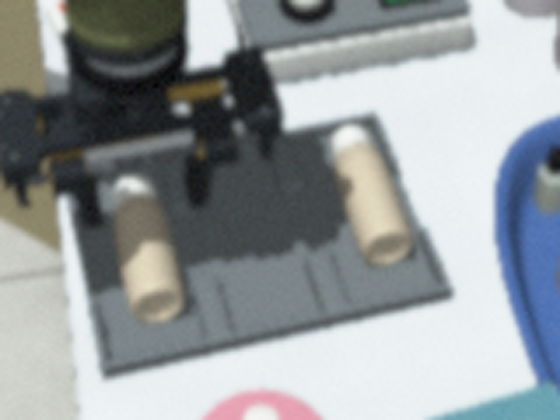

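The fingers at (90,210) and (198,195) straddle the front vial.

{"op": "carry_out", "data": {
  "rows": [
    [[-0.7, -0.2, 1], [0, 0, 0.5], 0.3],
    [[-0.7, -0.2, 2.1], [0, 0, 0.9], 0.3],
    [[-0.7, -0.2, 3.2], [0, 0, 0.9], 0.3],
    [[-0.7, -0.2, 4.3], [0, 0, 0.9], 0.3],
    [[-0.7, -0.2, 4.3], [0, 0, 0.9], 0.3],
    [[-0.7, -0.2, 4.3], [0, 0, 0.9], 1],
    [[-0.7, -0.2, 4.3], [0, 0, 0.9], 1],
    [[-0.7, -0.2, 4.3], [0, 0, 0.9], 1],
    [[-0.7, -0.2, 4.3], [0, 0, 0.9], 1],
    [[-0.7, -0.2, 4.3], [0, 0, 0.9], 1]
  ],
  "newtons": 12
}}

```text
clock: 17.05
tool_pos: [0.4087, -0.3202, 0.018]
eef_rot: [0.692, 0.722, 0.0, -0.0]
contact_force: [1.1, 0.6, 1.8]
opening: 0.444
finger_force: 12.0
```

```bash
python3 - <<'E'
from h import *
# to station 3 (.592,.110): lift, swing
plan((.408,-.318,.17,92.5,1,4),(.44,-.10,.20,60,1,5),(.46,.10,.20,20,1,5),(.592,.110,.16,3,1,4))
E
```

```text
at [ 0.4087 -0.3202  0.018 ] yaw 92.4 clk 17.05 open 0.444 F [1.1 0.6 1.8]
[[[0.06,-0.01,-3.8],[0.0,-0.0,-0.0],1],[[0.12,-0.03,-7.6],[0.0,-0.0,-0.0],1],[[0.17,-0.04,-11.4],[0.0,-0.0,-0.1],1],[[0.23,-0.05,-15.2],[0.0,-0.0,-0.1],1],[[4.56,0.77,-15.8],[0.0,-0.0,6.4],1],[[8.89,1.59,-16.4],[0.0,-0.0,12.9],1],[[13.22,2.42,-16.99],[0.0,-0.1,19.4],1],[[17.55,3.24,-17.59],[0.0,-0.1,25.9],1],[[21.88,4.06,-18.18],[0.0,-0.1,32.4],1],[[25.86,4.63,-18.18],[0.0,-0.1,40.4],1],[[29.84,5.2,-18.18],[-0.0,-0.1,48.4],1],[[33.82,5.77,-18.17],[-0.0,-0.1,56.4],1]]
[[[37.8,6.34,-18.17],[-0.0,-0.1,64.4],1],[[41.78,6.9,-18.17],[-0.0,-0.1,72.4],1],[[41.89,10.21,-17.17],[-0.0,-0.1,76.7],1],[[42.0,13.52,-16.16],[-0.0,-0.1,80.9],1],[[42.11,16.83,-15.16],[-0.0,-0.1,85.2],1],[[42.22,20.13,-14.16],[-0.0,-0.1,89.4],1]]
```

{"op": "carry_out", "data": {
  "rows": [
    [[0, 0, -3.5], [0, 0, 0], 1],
    [[0, 0, -7.5], [0, 0, 0], 1],
    [[0, 0, -11.5], [0, 0, 0], 1],
    [[0.2, 0, -15], [0, 0, 0], 1],
    [[4.5, 0.8, -15.8], [0, 0, 6.5], 1],
    [[9, 1.6, -16.4], [0, 0, 13], 1],
    [[13.2, 2.4, -17], [0, 0, 19.5], 1],
    [[17.5, 3.2, -17.6], [0, 0, 26], 1],
    [[22, 4, -18], [0, 0, 32.5], 1],
    [[26, 4.6, -18], [0, 0, 40.5], 1],
    [[30, 5.2, -18], [0, 0, 48.5], 1],
    [[34, 5.8, -18], [0, 0, 56.5], 1]
  ]
}}

```text
clock: 18.25
tool_pos: [0.452, 0.0235, 0.1981]
eef_rot: [0.952, 0.306, 0.0, -0.001]
contact_force: [0.7, 0.9, -0.7]
opening: 0.439
finger_force: 12.0
```

```bash
python3 - <<'E'
from h import *
plan((.48,.10,.20,20,1,5),(.592,.110,.16,3,1,4),(.592,.110,.10,3,1,3))
E
```

```text
at [0.452  0.0235 0.1981] yaw 35.6 clk 18.25 open 0.439 F [ 0.7  0.9 -0.7]
[[[1.35,-0.92,-0.04],[-0.1,-0.0,3.1],1],[[2.69,-1.83,-0.07],[-0.1,-0.0,6.2],1],[[4.04,-2.75,-0.11],[-0.1,-0.0,9.4],1],[[5.38,-3.67,-0.14],[-0.1,-0.0,12.5],1],[[6.73,-4.59,-0.18],[-0.1,-0.0,15.6],1],[[9.15,-3.16,0.82],[-0.1,-0.0,19.9],1],[[11.57,-1.73,1.82],[-0.1,-0.0,24.1],1],[[13.99,-0.3,2.82],[-0.1,-0.0,28.4],1],[[16.41,1.13,3.82],[-0.1,-0.0,32.6],1],[[16.41,1.13,5.82],[-0.1,-0.0,32.6],1],[[16.41,1.13,7.82],[-0.1,-0.0,32.6],1],[[16.41,1.13,9.82],[-0.1,-0.0,32.6],1]]
```

{"op": "carry_out", "data": {
  "rows": [
    [[1.5, -1, 0], [0, 0, 4], 1],
    [[3, -2, 0], [0, 0, 8], 1],
    [[4.5, -3, 0], [0, 0, 12], 1],
    [[6.7, -4.5, 0], [0, 0, 16], 1],
    [[9, -3.2, 0.8], [0, 0, 20], 1],
    [[11.5, -1.7, 1.8], [0, 0, 24], 1],
    [[14, -0.3, 2.8], [0, 0, 28.5], 1],
    [[16.4, 1.1, 3.8], [0, 0, 32.6], 1],
    [[16.4, 1.1, 5.5], [0, 0, 32.6], 1],
    [[16.4, 1.1, 7], [0, 0, 32.6], 1],
    [[16.4, 1.1, 8.3], [0, 0, 32.6], 1],
    [[16.4, 1.1, 8.3], [0, 0, 32.6], 1]
  ]
}}

```text
clock: 19.45
tool_pos: [0.5898, 0.1091, 0.1133]
eef_rot: [1.0, 0.029, -0.002, -0.0]
contact_force: [-0.3, -0.1, 0.1]
opening: 0.442
finger_force: 12.0
```

```bash
python3 - <<'E'
from h import *
plan((.592,.110,.078,3,1,4))
E
```

```text
at [0.5898 0.1091 0.1133] yaw 3.3 clk 19.45 open 0.442 F [-0.3 -0.1  0.1]
[[[0.06,-0.02,0.88],[-0.0,0.2,0.1],1],[[0.12,-0.04,1.77],[-0.0,0.2,0.2],1],[[0.18,-0.06,2.65],[-0.0,0.2,0.3],1],[[0.24,-0.08,3.53],[-0.0,0.2,0.3],1]]
```

{"op": "carry_out", "data": {
  "rows": [
    [[0.2, 0, 0.9], [0, 0.2, 0], 1],
    [[0.2, 0, 1.8], [0, 0.2, 0], 1],
    [[0.2, 0, 2.6], [0, 0.2, 0], 1],
    [[0.2, 0, 3.2], [0, 0.2, 0], 1],
    [[0.2, 0, 3.2], [0, 0.2, 0], 1]
  ]
}}

```text
clock: 19.95
tool_pos: [0.5927, 0.1093, 0.0821]
eef_rot: [1.0, 0.029, 0.001, -0.0]
contact_force: [-1.1, 0.5, -1.2]
opening: 0.439
finger_force: 12.0
```

{"op": "carry_out", "data": {
  "rows": [
    [[0, 0, 0.2], [0, 0, 0], 1],
    [[0, 0, 0.4], [0, 0, 0], 1],
    [[0, 0, 0.4], [0, 0, 0], 1]
  ]
}}

```text
clock: 20.25
tool_pos: [0.5934, 0.1095, 0.0791]
eef_rot: [1.0, 0.029, 0.002, -0.001]
contact_force: [-0.7, -0.7, -0.7]
opening: 0.443
finger_force: 12.0
```

{"op": "carry_out", "data": {
  "rows": [
    [[0, 0, 0.2], [0, 0, 0], 1],
    [[0, 0, 0.3], [0, 0, 0], 1],
    [[0, 0, 0.3], [0, 0, 0], 1]
  ]
}}

```text
clock: 20.55
tool_pos: [0.5935, 0.1097, 0.0761]
eef_rot: [1.0, 0.029, 0.002, -0.001]
contact_force: [-0.3, 0.4, -0.7]
opening: 0.441
finger_force: 12.0
```

{"op": "carry_out", "data": {
  "rows": [
    [[0, 0, 0.2], [0, 0, 0], 1],
    [[0, 0, 0.2], [0, 0, 0], 1]
  ]
}}

```text
clock: 20.75
tool_pos: [0.5938, 0.1108, 0.0744]
eef_rot: [1.0, 0.029, 0.002, -0.001]
contact_force: [0.4, 3.3, 1.8]
opening: 0.44
finger_force: 12.0
```

{"op": "carry_out", "data": {
  "rows": [
    [[0, -0.15, 0], [0, 0, 0], 1],
    [[0, -0.15, 0.15], [0, 0, 0], 1],
    [[0, -0.15, 0.15], [0, 0, 0], 1]
  ]
}}

```text
clock: 21.05
tool_pos: [0.5936, 0.1112, 0.0736]
eef_rot: [1.0, 0.029, 0.002, -0.001]
contact_force: [-1.7, 0.9, 9.7]
opening: 0.443
finger_force: 12.0
```

{"op": "carry_out", "data": {
  "rows": [
    [[0, 0, 0], [0, 0, 0], 0.4],
    [[0, 0, 0], [0, 0, 0], 0.4],
    [[0, 0, 0], [0, 0, 0], 0.4],
    [[0, 0, -2], [0, 0, 0], 0.4],
    [[0, 0, -5], [0, 0, 0], 0.4],
    [[0, 0, -9], [0, 0, 0], 0.3],
    [[-3, 0, -13], [0, 0, 0], 0.3],
    [[-7, 2, -14], [0, 0, -8], 0.3],
    [[-10, 4, -14], [0, 0, -16], 0.3],
    [[-13, 8, -14], [0, 0, -24], 0.3]
  ]
}}

```text
clock: 22.05
tool_pos: [0.4668, 0.0251, 0.2127]
eef_rot: [0.97, 0.242, 0.003, -0.001]
contact_force: [2.1, -1.1, -1.3]
opening: 0.696
finger_force: 0.0
```

```bash
python3 - <<'E'
from h import *
plan((.46,-.12,.22,93,.3,8),(.50,-.16,.20,93,.3,2))
E
```

```text
at [0.4668 0.0251 0.2127] yaw 28.0 clk 22.05 open 0.696 F [ 2.1 -1.1 -1.3]
[[[-0.93,1.56,-0.1],[0.0,-0.3,-8.1],0.3],[[-1.85,3.12,-0.19],[0.0,-0.3,-16.3],0.3],[[-2.78,4.69,-0.29],[0.1,-0.3,-24.4],0.3],[[-3.7,6.25,-0.39],[0.1,-0.3,-32.5],0.3],[[-4.63,7.81,-0.49],[0.1,-0.3,-40.7],0.3],[[-5.55,9.37,-0.58],[0.1,-0.3,-48.8],0.3],[[-6.48,10.94,-0.68],[0.2,-0.3,-56.9],0.3],[[-7.4,12.5,-0.78],[0.2,-0.3,-65.0],0.3],[[-6.58,15.2,0.23],[0.2,-0.3,-65.0],0.3],[[-5.76,17.91,1.23],[0.2,-0.3,-65.0],0.3]]
```

{"op": "carry_out", "data": {
  "rows": [
    [[-0.9, 1.6, 0], [0, -0.3, -8], 0.3],
    [[-1.9, 3.1, 0], [0, -0.3, -16], 0.3],
    [[-2.8, 4.7, 0], [0, -0.3, -24], 0.3],
    [[-3.7, 6.3, 0], [0, -0.3, -32], 0.3],
    [[-4.6, 7.8, -0.5], [0, -0.3, -40], 0.3],
    [[-5.6, 9.4, -0.5], [0, -0.3, -48], 0.3],
    [[-6.5, 11, -0.5], [0, -0.3, -56], 0.3],
    [[-7.4, 12.5, -0.5], [0, -0.3, -64], 0.3],
    [[-7.4, 12.5, -0.5], [0, -0.3, -65], 0.3]
  ]
}}

```text
clock: 22.95
tool_pos: [0.4584, -0.1246, 0.2162]
eef_rot: [0.694, 0.72, -0.002, 0.001]
contact_force: [-0.8, -0.3, -0.1]
opening: 0.697
finger_force: 0.0
```

```bash
python3 - <<'E'
from h import *
plan((.577,-.301,.20,92.5,.3,5),(.577,-.301,.06,92.5,.3,5))
snap('side','pics/s7.png');snap('top','pics/t7.png')
a=cv2.resize(cv2.imread('pics/s7.png')[130:330,240:400],(480,600),interpolation=cv2.INTER_CUBIC)
b=cv2.resize(cv2.imread('pics/t7.png')[130:270,240:440],(320,224),interpolation=cv2.INTER_CUBIC)
c=np.zeros((600,800,3),np.uint8);c[:,:480]=a;c[:224,480:]=b;cv2.imwrite('pics/v7.png',c)
E
```

```text
at [ 0.4584 -0.1246  0.2162] yaw 92.1 clk 22.95 open 0.697 F [-0.8 -0.3 -0.1]
[[[-3.61,2.24,0.34],[-0.1,0.2,-0.1],0.3],[[-7.22,4.48,0.67],[-0.1,0.2,-0.2],0.3],[[-10.83,6.72,1.01],[-0.1,0.2,-0.2],0.3],[[-14.45,8.97,1.34],[-0.1,0.2,-0.3],0.3],[[-18.06,11.21,1.68],[-0.1,0.2,-0.4],0.3],[[-18.05,11.21,4.48],[-0.1,0.2,-0.4],0.3],[[-18.04,11.21,7.28],[-0.1,0.2,-0.4],0.3],[[-18.02,11.22,10.08],[-0.1,0.2,-0.4],0.3],[[-18.01,11.22,12.88],[-0.1,0.2,-0.4],0.3],[[-18.0,11.22,15.68],[-0.1,0.2,-0.4],0.3]]
```

View pics/v7.png

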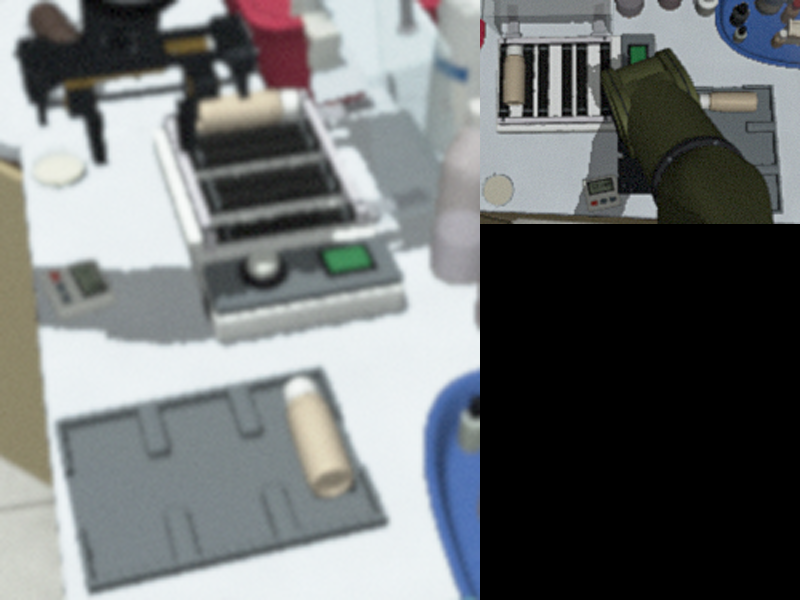

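The first vial lies on station 3, and the rear vial in the tray hasn't moved.

{"op": "carry_out", "data": {
  "rows": [
    [[-3.6, 2.2, 0.3], [0, 0, 0], 0.3],
    [[-7.2, 4.5, 0.7], [0, 0, 0], 0.3],
    [[-10.8, 6.7, 1], [0, 0, 0], 0.3],
    [[-14.5, 9, 1.3], [0, 0, 0], 0.3],
    [[-18, 11.2, 1.7], [0, 0, 0], 0.3],
    [[-18, 11.2, 4.5], [0, 0, 0], 0.3],
    [[-18, 11.2, 7.3], [0, 0, 0], 0.3],
    [[-18, 11.2, 10], [0, 0, 0], 0.3],
    [[-18, 11.2, 13], [0, 0, 0], 0.3],
    [[-18, 11.2, 15.5], [0, 0, 0], 0.3],
    [[-18, 11.2, 15.5], [0, 0, 0], 0.3]
  ]
}}

```text
clock: 24.15
tool_pos: [0.5767, -0.2948, 0.059]
eef_rot: [0.692, 0.722, -0.002, -0.002]
contact_force: [-0.4, 0.8, 0.1]
opening: 0.702
finger_force: 0.0
```

```bash
python3 - <<'E'
from h import *
plan((.577,-.301,.017,92.5,.3,4))
E
```

```text
at [ 0.5767 -0.2948  0.059 ] yaw 92.4 clk 24.15 open 0.702 F [-0.4  0.8  0.1]
[[[-0.16,0.01,1.05],[-0.3,0.0,-0.0],0.3],[[-0.31,0.01,2.1],[-0.3,0.0,-0.1],0.3],[[-0.47,0.02,3.15],[-0.3,0.0,-0.1],0.3],[[-0.62,0.02,4.2],[-0.3,0.0,-0.1],0.3]]
```

{"op": "carry_out", "data": {
  "rows": [
    [[-0.4, 0, 1], [0, 0, 0], 0.3],
    [[-0.4, 0, 2.1], [0, 0, 0], 0.3],
    [[-0.4, 0, 3.2], [0, 0, 0], 0.3],
    [[-0.4, 0, 4.2], [0, 0, 0], 0.3],
    [[-0.4, 0, 4.2], [0, 0, 0], 0.3],
    [[-0.4, 0, 4.2], [0, 0, 0], 1],
    [[-0.4, 0, 4.2], [0, 0, 0], 1],
    [[-0.4, 0, 4.2], [0, 0, 0], 1],
    [[-0.4, 0, 4.2], [0, 0, 0], 1],
    [[-0.4, 0, 4.2], [0, 0, 0], 1]
  ],
  "newtons": 12
}}

```text
clock: 25.15
tool_pos: [0.5791, -0.3017, 0.021]
eef_rot: [0.693, 0.721, -0.001, 0.002]
contact_force: [-0.3, -0.6, 2.1]
opening: 0.441
finger_force: 12.0
```

```bash
python3 - <<'E'
from h import *
# station 1
plan((.577,-.301,.17,92.5,1,4),(.50,-.15,.20,50,1,5),(.598,-.037,.19,3,1,6))
E
```

```text
at [ 0.5791 -0.3017  0.021 ] yaw 92.3 clk 25.15 open 0.441 F [-0.3 -0.6  2.1]
[[[0.01,-0.05,-3.73],[0.1,0.2,-0.0],1],[[0.01,-0.1,-7.45],[0.1,0.2,-0.1],1],[[0.02,-0.14,-11.18],[0.1,0.2,-0.1],1],[[0.02,-0.19,-14.9],[0.1,0.2,-0.2],1],[[3.1,-1.61,-15.52],[0.1,0.2,8.3],1],[[6.18,-3.02,-16.13],[0.1,0.2,16.8],1],[[9.26,-4.44,-16.74],[0.1,0.2,25.3],1],[[12.34,-5.85,-17.35],[0.1,0.2,33.8],1],[[15.41,-7.27,-17.97],[0.1,0.2,42.3],1],[[17.23,-5.56,-17.8],[0.2,0.1,50.2],1],[[19.05,-3.85,-17.64],[0.2,0.1,58.0],1],[[20.86,-2.15,-17.48],[0.2,0.1,65.8],1]]
[[[22.68,-0.44,-17.32],[0.2,0.1,73.7],1],[[24.49,1.27,-17.15],[0.2,0.1,81.5],1],[[26.31,2.98,-16.99],[0.2,0.1,89.3],1]]
```

The grip is too close to the fingertips, so I'll take it again lower.

{"op": "carry_out", "data": {
  "rows": [
    [[0, 0, 0], [0, 0, 0], 0.4],
    [[0, 0, 0], [0, 0, 0], 0.4],
    [[0, 0, 0.3], [0, 0, 0], 0.4],
    [[0, 0, 0.5], [0, 0, 0], 0.4],
    [[0, 0, 0.5], [0, 0, 0], 0.4]
  ]
}}

```text
clock: 25.65
tool_pos: [0.5785, -0.3014, 0.0149]
eef_rot: [0.693, 0.721, -0.001, 0.001]
contact_force: [0.3, -0.1, -0.6]
opening: 0.599
finger_force: 0.0
```

{"op": "carry_out", "data": {
  "rows": [
    [[0, 0, 0], [0, 0, 0], 1],
    [[0, 0, 0], [0, 0, 0], 1],
    [[0, 0, 0], [0, 0, 0], 1],
    [[0, 0, 0], [0, 0, 0], 1]
  ]
}}

```text
clock: 26.05
tool_pos: [0.5788, -0.3016, 0.0154]
eef_rot: [0.693, 0.721, -0.001, 0.001]
contact_force: [0.4, 0.9, -1.0]
opening: 0.442
finger_force: 12.0
```

{"op": "carry_out", "data": {
  "rows": [
    [[0, 0, -3.7], [0, 0, 0], 1],
    [[0, 0, -7.5], [0, 0, 0], 1],
    [[0, 0, -11.3], [0, 0, 0], 1],
    [[0, 0, -15], [0, 0, 0], 1],
    [[3, -1.6, -16], [0, 0, 8], 1],
    [[6, -3, -16.6], [0, 0, 16.5], 1],
    [[9.3, -4.5, -17.3], [0, 0, 25], 1],
    [[12.3, -5.9, -18], [0, 0, 33.5], 1],
    [[15.4, -7.3, -18.5], [0, 0, 42], 1],
    [[17.2, -5.6, -18.3], [0, 0, 50], 1],
    [[19, -3.9, -18.1], [0, 0, 58], 1],
    [[20.9, -2.2, -18], [0, 0, 66], 1]
  ]
}}

```text
clock: 27.25
tool_pos: [0.5486, -0.0922, 0.195]
eef_rot: [0.974, 0.225, 0.0, 0.002]
contact_force: [0.4, -0.3, -0.4]
opening: 0.44
finger_force: 12.0
```

```bash
python3 - <<'E'
from h import *
plan((.598,-.037,.19,3,1,4),(.598,-.037,.105,3,1,5))
E
```

```text
at [ 0.5486 -0.0922  0.195 ] yaw 26.0 clk 27.25 open 0.44 F [ 0.4 -0.3 -0.4]
[[[1.72,-0.7,0.12],[0.2,0.0,5.8],1],[[3.43,-1.4,0.24],[0.2,0.0,11.5],1],[[5.15,-2.1,0.37],[0.2,0.0,17.3],1],[[6.86,-2.8,0.49],[0.2,-0.0,23.0],1],[[6.87,-2.81,2.19],[0.2,-0.0,23.0],1],[[6.87,-2.81,3.89],[0.2,-0.0,23.0],1],[[6.87,-2.82,5.59],[0.2,-0.0,23.0],1],[[6.87,-2.82,7.29],[0.2,-0.0,23.0],1],[[6.87,-2.83,8.99],[0.2,-0.0,23.0],1]]
```

{"op": "carry_out", "data": {
  "rows": [
    [[1.7, -0.7, 0.1], [0.2, 0, 6], 1],
    [[3.4, -1.4, 0.3], [0.2, 0, 12], 1],
    [[5.1, -2.1, 0.4], [0.2, 0, 17], 1],
    [[6.9, -2.8, 0.5], [0.2, 0, 23], 1],
    [[6.9, -2.8, 2.2], [0.2, 0, 23], 1],
    [[6.9, -2.8, 3.9], [0.2, 0, 23], 1],
    [[6.9, -2.8, 5.6], [0.2, 0, 23], 1],
    [[6.9, -2.8, 7.3], [0.2, 0, 23], 1],
    [[6.9, -2.8, 9], [0.2, 0, 23], 1],
    [[6.9, -2.8, 10], [0.2, 0, 23], 1],
    [[6.9, -2.8, 10.5], [0.2, 0, 23], 1],
    [[6.9, -2.8, 10.5], [0.2, 0, 23], 1]
  ]
}}

```text
clock: 28.45
tool_pos: [0.5976, -0.0376, 0.0893]
eef_rot: [1.0, 0.029, -0.0, -0.0]
contact_force: [-0.3, -0.0, -0.3]
opening: 0.44
finger_force: 12.0
```

```bash
python3 - <<'E'
from h import *
plan((.598,-.037,.076,3,1,3))
E
```

```text
at [ 0.5976 -0.0376  0.0893] yaw 3.3 clk 28.45 open 0.44 F [-0.3 -0.  -0.3]
[[[0.02,-0.02,0.44],[-0.0,0.0,0.1],1],[[0.03,-0.04,0.89],[-0.0,0.0,0.2],1],[[0.05,-0.06,1.33],[-0.0,0.0,0.3],1]]
```

{"op": "carry_out", "data": {
  "rows": [
    [[0, -0.1, 0.5], [0, 0, 0], 1],
    [[0, -0.1, 1], [0, 0, 0], 1],
    [[0, -0.1, 1.3], [0, 0, 0], 1],
    [[0, -0.1, 1.5], [0, 0, 0], 1],
    [[0, -0.1, 1.5], [0, 0, 0], 1]
  ]
}}

```text
clock: 28.95
tool_pos: [0.5975, -0.0367, 0.0744]
eef_rot: [1.0, 0.029, -0.0, -0.0]
contact_force: [0.6, -0.8, -0.1]
opening: 0.44
finger_force: 12.0
```

{"op": "carry_out", "data": {
  "rows": [
    [[0, 0, 0.2], [0, 0, 0], 1],
    [[0, 0, 0.2], [0, 0, 0], 1]
  ]
}}

```text
clock: 29.15
tool_pos: [0.5977, -0.0367, 0.0726]
eef_rot: [1.0, 0.029, -0.0, -0.0]
contact_force: [0.6, -0.3, -0.3]
opening: 0.442
finger_force: 12.0
```

{"op": "carry_out", "data": {
  "rows": [
    [[0, 0, 0.15], [0, 0, 0], 1],
    [[0, 0, 0.15], [0, 0, 0], 1]
  ]
}}

```text
clock: 29.35
tool_pos: [0.5979, -0.0367, 0.0715]
eef_rot: [1.0, 0.029, 0.0, -0.0]
contact_force: [-0.3, -0.5, 0.5]
opening: 0.441
finger_force: 12.0
```

{"op": "carry_out", "data": {
  "rows": [
    [[0, 0, 0.1], [0, 0, 0], 1],
    [[0, 0, 0.1], [0, 0, 0], 1]
  ]
}}

```text
clock: 29.55
tool_pos: [0.598, -0.0367, 0.0712]
eef_rot: [1.0, 0.029, 0.0, -0.0]
contact_force: [-1.9, -0.3, 7.9]
opening: 0.445
finger_force: 12.0
```

{"op": "carry_out", "data": {
  "rows": [
    [[0, 0, 0], [0, 0, 0], 0.4],
    [[0, 0, 0], [0, 0, 0], 0.4],
    [[0, 0, 0], [0, 0, 0], 0.4],
    [[0, 0, -2], [0, 0, 0], 0.4],
    [[0, 0, -5], [0, 0, 0], 0.4],
    [[0, 0, -9], [0, 0, 0], 0.5],
    [[-3, 0, -13], [0, 0, 0], 0.6],
    [[-7, -1, -17], [0, 0, -8], 0.6],
    [[-10, -2, -21], [0, 0, -16], 0.6],
    [[-13, -4, -24], [0, 0, -24], 0.6],
    [[-16, -6, -26], [0, 0, -32], 0.6],
    [[-18, -9, -26], [0, 0, -40], 0.6]
  ]
}}

```text
clock: 30.75
tool_pos: [0.4121, 0.0425, 0.3328]
eef_rot: [0.929, 0.371, 0.002, 0.001]
contact_force: [0.6, 1.6, 0.7]
opening: 0.4
finger_force: 0.0
```

```bash
python3 - <<'E'
from h import *
plan((.44,.20,.34,93,.6,6))
s=snap('side','pics/s8.png');t=snap('top','pics/t8.png')
a=cv2.imread('pics/s8.png')[100:300,225:385]; b=cv2.imread('pics/t8.png')[115:225,230:360]
c=np.zeros((600,800,3),np.uint8);c[:500,:400]=cv2.resize(a,(400,500),interpolation=cv2.INTER_CUBIC);c[:338,400:]=cv2.resize(b,(400,338),interpolation=cv2.INTER_CUBIC)
cv2.imwrite('pics/v8.png',c[:500])
E
```

```text
at [0.4121 0.0425 0.3328] yaw 43.5 clk 30.75 open 0.4 F [0.6 1.6 0.7]
[[[2.14,-1.58,-0.12],[0.2,-0.2,-8.2],0.6],[[4.29,-3.17,-0.24],[0.2,-0.2,-16.5],0.6],[[6.43,-4.75,-0.36],[0.3,-0.1,-24.7],0.6],[[8.58,-6.33,-0.48],[0.3,-0.1,-33.0],0.6],[[10.72,-7.92,-0.59],[0.3,-0.1,-41.2],0.6],[[12.87,-9.5,-0.71],[0.3,-0.1,-49.5],0.6]]
```

View pics/v8.png

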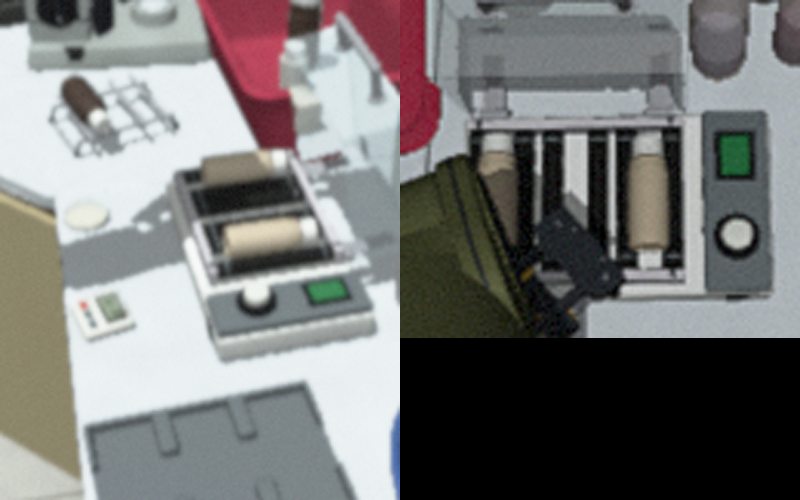

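```bash
python3 - <<'E'
from h import *
f='pics/s8.png'
for d in(-.06,0,.06):
    u,v=proj(f,(.716-.05*d,.04+d,.282)); print((u-225)*2.5,(v-100)*2.5)
plan((.55,.04,.36,85,.6,5),(.716,.04,.35,93,.6,5))
E
```

```text
374.74999999999994 68.50000000000001
357.0 42.250000000000014
340.25000000000006 18.000000000000007
at [0.4101 0.0458 0.3312] yaw 43.8 clk 30.85 open 0.406 F [0.8 0.3 0.5]
[[[1.94,2.02,-0.57],[-0.0,-0.1,-8.2],0.6],[[3.88,4.04,-1.15],[-0.0,-0.1,-16.5],0.6],[[5.81,6.06,-1.72],[-0.0,-0.1,-24.7],0.6],[[7.75,8.08,-2.3],[-0.0,-0.1,-32.9],0.6],[[9.69,10.11,-2.87],[-0.0,-0.1,-41.2],0.6],[[12.08,12.41,-2.67],[-0.0,-0.1,-42.8],0.6],[[14.48,14.71,-2.47],[-0.0,-0.1,-44.4],0.6],[[16.87,17.0,-2.27],[-0.0,-0.1,-46.0],0.6],[[19.27,19.3,-2.07],[-0.0,-0.1,-47.6],0.6],[[21.66,21.6,-1.87],[-0.0,-0.1,-49.2],0.6]]
```

The projected bar position matches the picture exactly, with its ends at (340,20) and (378,70).

{"op": "carry_out", "data": {
  "rows": [
    [[2, 2, -0.6], [0, 0, -8], 0.6],
    [[4, 4, -1.2], [0, 0, -16], 0.6],
    [[6, 6, -2], [0, 0, -24], 0.6],
    [[8, 8, -2.5], [0, 0, -32], 0.6],
    [[10, 10, -3], [0, 0, -40], 0.6],
    [[12, 12.4, -3], [0, 0, -43], 0.6],
    [[14.5, 14.7, -3], [0, 0, -44.5], 0.6],
    [[17, 17, -2.5], [0, 0, -46], 0.6],
    [[19.3, 19.3, -2], [0, 0, -48], 0.6],
    [[21.7, 21.6, -2], [0, 0, -49], 0.6],
    [[21.7, 21.6, -2], [0, 0, -49], 0.6],
    [[21.7, 21.6, -2], [0, 0, -49], 0.6]
  ]
}}

```text
clock: 32.05
tool_pos: [0.7188, 0.0341, 0.3485]
eef_rot: [0.693, 0.721, -0.001, -0.001]
contact_force: [-0.4, -0.3, -0.1]
opening: 0.4
finger_force: 0.0
```

```bash
python3 - <<'E'
from h import *
plan((.716,.04,.263,93,.6,5))
E
```

```text
at [0.7188 0.0341 0.3485] yaw 92.3 clk 32.05 open 0.4 F [-0.4 -0.3 -0.1]
[[[0.12,-0.05,1.71],[-0.1,-0.0,-0.1],0.6],[[0.24,-0.09,3.42],[-0.1,-0.0,-0.3],0.6],[[0.36,-0.14,5.13],[-0.1,-0.0,-0.4],0.6],[[0.48,-0.19,6.84],[-0.1,-0.0,-0.6],0.6],[[0.6,-0.24,8.55],[-0.1,-0.0,-0.7],0.6]]
```

{"op": "carry_out", "data": {
  "rows": [
    [[0.5, -0.3, 1.7], [0, 0, 0], 0.6],
    [[0.5, -0.3, 3.4], [0, 0, 0], 0.6],
    [[0.5, -0.3, 5], [0, 0, 0], 0.6],
    [[0.5, -0.3, 6.5], [0, 0, 0], 0.6],
    [[0.5, -0.3, 7.8], [0, 0, 0], 0.6],
    [[0.5, -0.3, 8.5], [0, 0, 0], 0.6],
    [[0.5, -0.3, 8.5], [0, 0, 0], 1],
    [[0.5, -0.3, 8.5], [0, 0, 0], 1],
    [[0.5, -0.3, 8.5], [0, 0, 0], 1],
    [[0.5, -0.3, 8.5], [0, 0, 0], 1]
  ],
  "newtons": 15
}}

```text
clock: 33.05
tool_pos: [0.7163, 0.0395, 0.2661]
eef_rot: [0.693, 0.721, 0.001, 0.0]
contact_force: [0.1, -0.3, 1.1]
opening: 0.124
finger_force: 15.0
```

```bash
python3 - <<'E'
from h import *
W=arc(1.42,0,18,(.4619,.0874)); s=r.get_state()['tool_pos']
hx,hz=.23,.06;a=1.42
print(.4619+.23+(-hx*np.cos(a)+hz*np.sin(a))*np.cos(.05),.0874-hz+hx*np.sin(a)+hz*np.cos(a))
plan(*W)
E
```

```text
0.7166362950810677 0.26380343365059666
at [0.7163 0.0395 0.2661] yaw 92.3 clk 33.05 open 0.124 F [ 0.1 -0.3  1.1]
[[[0.01,-1.84,0.11],[0.1,-0.0,-0.7],1],[[-0.01,-3.71,0.13],[0.1,-0.0,-0.7],1],[[-0.03,-5.58,0.3],[0.1,-0.0,-0.7],1],[[-0.05,-7.43,0.62],[0.1,-0.0,-0.7],1],[[-0.06,-9.24,1.08],[0.1,-0.0,-0.7],1],[[-0.08,-11.02,1.68],[0.1,-0.0,-0.7],1],[[-0.1,-12.74,2.42],[0.1,-0.0,-0.7],1],[[-0.11,-14.4,3.3],[0.1,-0.0,-0.7],1],[[-0.13,-15.98,4.3],[0.1,-0.0,-0.7],1],[[-0.14,-17.48,5.42],[0.1,-0.0,-0.7],1],[[-0.16,-18.89,6.66],[0.1,-0.0,-0.7],1],[[-0.17,-20.19,8.01],[0.1,-0.0,-0.7],1]]
[[[-0.18,-21.39,9.45],[0.1,-0.0,-0.7],1],[[-0.2,-22.47,10.99],[0.1,-0.0,-0.7],1],[[-0.21,-23.42,12.6],[0.1,-0.0,-0.7],1],[[-0.21,-24.24,14.29],[0.1,-0.0,-0.7],1],[[-0.22,-24.93,16.03],[0.1,-0.0,-0.7],1],[[-0.23,-25.48,17.82],[0.1,-0.0,-0.7],1]]
```

{"op": "carry_out", "data": {
  "rows": [
    [[0, -1.85, -0.1], [0, 0, 0], 1],
    [[0, -3.7, -0.1], [0, 0, 0], 1],
    [[0, -5.6, 0.1], [0, 0, 0], 1],
    [[0, -7.4, 0.4], [0, 0, 0], 1],
    [[0, -9.25, 0.9], [0, 0, 0], 1],
    [[0, -11, 1.5], [0, 0, 0], 1],
    [[0, -12.75, 2.2], [0, 0, 0], 1],
    [[0, -14.4, 3.1], [0, 0, 0], 1],
    [[0, -16, 4.1], [0, 0, 0], 1],
    [[0, -17.5, 5.2], [0, 0, 0], 1],
    [[0, -18.9, 6.5], [0, 0, 0], 1],
    [[0, -20.2, 7.8], [0, 0, 0], 1]
  ]
}}

```text
clock: 34.25
tool_pos: [0.514, 0.0295, 0.1872]
eef_rot: [0.693, 0.721, -0.0, 0.001]
contact_force: [3.3, -3.7, -3.4]
opening: 0.129
finger_force: 15.0
```

```bash
python3 - <<'E'
from h import *
plan(*arc(1.42*6/18,0,9,(.4619,.0897)))
E
```

```text
at [0.514  0.0295 0.1872] yaw 92.3 clk 34.25 open 0.129 F [ 3.3 -3.7 -3.4]
[[[-0.0,-0.73,0.88],[0.1,0.1,-0.7],1],[[-0.01,-1.49,1.88],[0.1,0.1,-0.7],1],[[-0.01,-2.19,2.91],[0.1,0.1,-0.7],1],[[-0.02,-2.84,3.98],[0.1,0.1,-0.7],1],[[-0.02,-3.43,5.08],[0.1,0.1,-0.7],1],[[-0.03,-3.96,6.21],[0.1,0.1,-0.7],1],[[-0.03,-4.44,7.37],[0.1,0.1,-0.7],1],[[-0.03,-4.85,8.55],[0.1,0.1,-0.7],1],[[-0.03,-5.2,9.75],[0.1,0.1,-0.7],1]]
```

{"op": "carry_out", "data": {
  "rows": [
    [[0, -0.7, 0.9], [0, 0, 0], 1],
    [[0, -1.5, 1.9], [0, 0, 0], 1],
    [[0, -2.2, 2.9], [0, 0, 0], 1],
    [[0, -2.8, 4], [0, 0, 0], 1],
    [[0, -3.4, 5.1], [0, 0, 0], 1],
    [[0, -4, 6.2], [0, 0, 0], 1],
    [[0, -4.4, 7.4], [0, 0, 0], 1],
    [[0, -4.8, 8.5], [0, 0, 0], 1],
    [[0, -5.1, 9.2], [0, 0, 0], 1],
    [[0, -5.2, 9.6], [0, 0, 0], 1],
    [[0, -5.2, 9.8], [0, 0, 0], 1],
    [[0, -5.2, 9.8], [0, 0, 0], 1]
  ]
}}

```text
clock: 35.45
tool_pos: [0.4621, 0.0274, 0.0891]
eef_rot: [0.693, 0.721, -0.001, 0.001]
contact_force: [0.8, -6.0, -2.4]
opening: 0.125
finger_force: 15.2
```

```bash
python3 - <<'E'
from h import *
plan()
E
```

```text
at [0.4621 0.0274 0.0891] yaw 92.2 clk 35.45 open 0.125 F [ 0.8 -6.  -2.4]
```

{"op": "carry_out", "data": {
  "rows": [
    [[0, 0, 0.15], [0, 0, 0], 1],
    [[0, 0, 0.3], [0, 0, 0], 1],
    [[0, 0, 0.3], [0, 0, 0], 1]
  ]
}}

```text
clock: 35.75
tool_pos: [0.4618, 0.0276, 0.0871]
eef_rot: [0.693, 0.721, -0.001, 0.001]
contact_force: [-1.0, -4.3, 8.2]
opening: 0.122
finger_force: 14.1
```

Pushing down now meets 8 N of resistance, so the cover is seated. Next I'll release the handle and lift away.

{"op": "carry_out", "data": {
  "rows": [
    [[0, 0, 0], [0, 0, 0], 0.6],
    [[0, 0, 0], [0, 0, 0], 0.6],
    [[0, 0, 0], [0, 0, 0], 0.6],
    [[0, 0, -2], [0, 0, 0], 0.6],
    [[0, 0, -5], [0, 0, 0], 0.6],
    [[0, 0, -8], [0, 0, 0], 0.7],
    [[-4, -2, -9], [0, 0, 0], 0.8],
    [[-8, -2, -9], [0, 0, 0], 1],
    [[-12, -2, -9], [0, 0, 0], 1]
  ]
}}

```text
clock: 36.65
tool_pos: [0.4468, -0.0924, 0.1768]
eef_rot: [0.692, 0.722, 0.001, 0.0]
contact_force: [1.1, 0.5, 0.1]
opening: 0.062
finger_force: 0.0
```

```bash
python3 - <<'E'
from h import *
plan((.44,-.18,.17,92,1,3),(.567,-.127,.17,92,1,4),(.567,-.127,.10,92,1,4))
s=snap('side','pics/s9.png');t=snap('top','pics/t9.png')
a=cv2.imread('pics/s9.png')[100:300,225:385]; b=cv2.imread('pics/t9.png')[115:225,230:360]
c=np.zeros((600,800,3),np.uint8);c[:500,:400]=cv2.resize(a,(400,500),interpolation=cv2.INTER_CUBIC);c[:338,400:]=cv2.resize(b,(400,338),interpolation=cv2.INTER_CUBIC)
cv2.imwrite('pics/v9.png',c[:500])
E
```

```text
at [ 0.4468 -0.0924  0.1768] yaw 92.4 clk 36.65 open 0.062 F [1.1 0.5 0.1]
[[[-2.91,-0.35,0.23],[0.1,-0.0,0.1],1],[[-5.81,-0.7,0.45],[0.1,-0.0,0.3],1],[[-8.72,-1.05,0.68],[0.1,-0.0,0.4],1],[[-7.53,2.18,0.68],[0.1,-0.0,0.4],1],[[-6.34,5.4,0.69],[0.1,-0.0,0.4],1],[[-5.15,8.63,0.69],[0.1,-0.0,0.4],1],[[-3.96,11.86,0.69],[0.1,-0.0,0.4],1],[[-3.96,11.86,2.44],[0.1,-0.0,0.4],1],[[-3.97,11.86,4.19],[0.1,-0.0,0.4],1],[[-3.97,11.85,5.94],[0.1,-0.0,0.4],1],[[-3.97,11.85,7.69],[0.1,-0.0,0.4],1]]
```

View pics/v9.png

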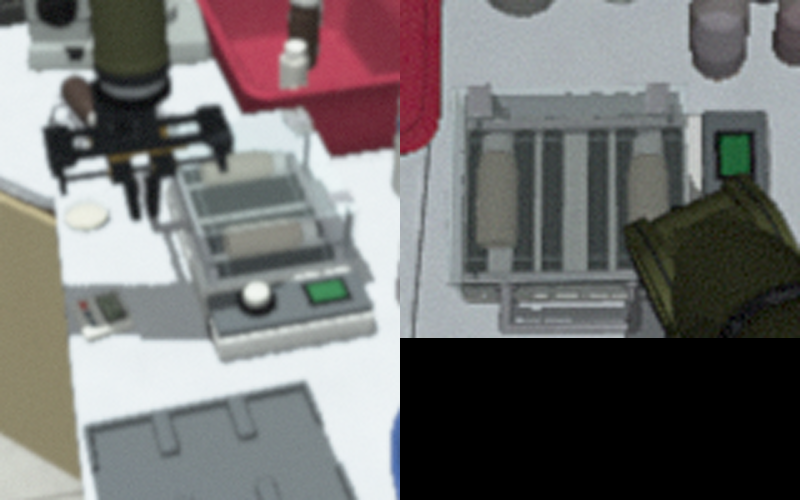

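The cover is shut and both vials are in place under it. I'll press the start button with closed fingers.

{"op": "carry_out", "data": {
  "rows": [
    [[-2.9, -0.3, 0.2], [0, 0, 0], 1],
    [[-5.8, -0.7, 0.4], [0, 0, 0], 1],
    [[-8.8, -1, 0.4], [0, 0, 0], 1],
    [[-7.8, 2.2, 0.5], [0, 0, 0], 1],
    [[-6.6, 5.4, 0.5], [0, 0, 0], 1],
    [[-5.4, 8.6, 0.5], [0, 0, 0], 1],
    [[-4.2, 11.8, 0.5], [0, 0, 0], 1],
    [[-4.2, 11.8, 2.5], [0, 0, 0], 1],
    [[-4.2, 11.8, 4.5], [0, 0, 0], 1],
    [[-4.2, 11.8, 6.5], [0, 0, 0], 1],
    [[-4.2, 11.8, 8.5], [0, 0, 0], 1],
    [[-4.2, 11.8, 8.5], [0, 0, 0], 1]
  ]
}}

```text
clock: 37.95
tool_pos: [0.5647, -0.1276, 0.0888]
eef_rot: [0.692, 0.722, -0.001, -0.002]
contact_force: [-0.2, 0.5, 0.5]
opening: 0.006
finger_force: 0.0
```

```bash
python3 - <<'E'
from h import *
plan((.567,-.129,.073,92,1,3))
E
```

```text
at [ 0.5647 -0.1276  0.0888] yaw 92.4 clk 37.95 open 0.006 F [-0.2  0.5  0.5]
[[[-0.05,0.08,0.53],[-0.3,-0.1,0.1],1],[[-0.1,0.16,1.05],[-0.3,-0.1,0.3],1],[[-0.16,0.23,1.58],[-0.3,-0.1,0.4],1]]
```

{"op": "carry_out", "data": {
  "rows": [
    [[-0.1, 0.2, 0.6], [0, 0, 0], 1],
    [[-0.1, 0.2, 1.2], [0, 0, 0], 1],
    [[-0.1, 0.2, 1.7], [0, 0, 0], 1],
    [[-0.1, 0.2, 1.9], [0, 0, 0], 1],
    [[-0.1, 0.2, 1.9], [0, 0, 0], 1]
  ]
}}

```text
clock: 38.45
tool_pos: [0.5692, -0.1296, 0.0726]
eef_rot: [0.693, 0.721, 0.001, 0.0]
contact_force: [0.5, -0.0, 3.1]
opening: 0.006
finger_force: 1.8
```

{"op": "carry_out", "data": {
  "rows": [
    [[0, 0, 0.2], [0, 0, 0], 1],
    [[0, 0, 0.3], [0, 0, 0], 1],
    [[0, 0, 0.3], [0, 0, 0], 1]
  ]
}}

```text
clock: 38.75
tool_pos: [0.5692, -0.1296, 0.0704]
eef_rot: [0.693, 0.721, 0.001, 0.001]
contact_force: [-1.2, 1.0, 11.4]
opening: 0.007
finger_force: 5.2
```

{"op": "carry_out", "data": {
  "rows": [
    [[0, 0, 0.1], [0, 0, 0], 1],
    [[0, 0, 0.1], [0, 0, 0], 1],
    [[0, 0, -1.5], [0, 0, 0], 1],
    [[0, 0, -5], [0, 0, 0], 1],
    [[0, 0, -9], [0, 0, 0], 1],
    [[0, -4, -13], [0, 0, 0], 1],
    [[0, -9, -15], [0, 0, 0], 1],
    [[-4, -13, -15], [0, 0, 0], 1],
    [[-8, -16, -15], [0, 0, 0], 1],
    [[-12, -16, -15], [0, 0, 0], 1],
    [[-14, -16, -15], [0, 0, 0], 1]
  ]
}}

```text
clock: 39.85
tool_pos: [0.4105, -0.2812, 0.2187]
eef_rot: [0.695, 0.719, -0.002, -0.001]
contact_force: [0.3, 0.1, -0.6]
opening: 0.007
finger_force: 0.0
```

```bash
python3 - <<'E'
from h import *
plan()
s=snap('side','pics/s10.png');t=snap('top','pics/t10.png')
a=cv2.imread('pics/s10.png')[100:300,225:385]; b=cv2.imread('pics/t10.png')[130:280,145:385]
c=np.zeros((600,800,3),np.uint8);c[:500,:400]=cv2.resize(a,(400,500),interpolation=cv2.INTER_CUBIC);c[:250,400:]=cv2.resize(b,(400,250),interpolation=cv2.INTER_CUBIC)
cv2.imwrite('pics/v10.png',c[:500])
E
```

```text
at [ 0.4105 -0.2812  0.2187] yaw 91.9 clk 39.85 open 0.007 F [ 0.3  0.1 -0.6]
```

View pics/v10.png

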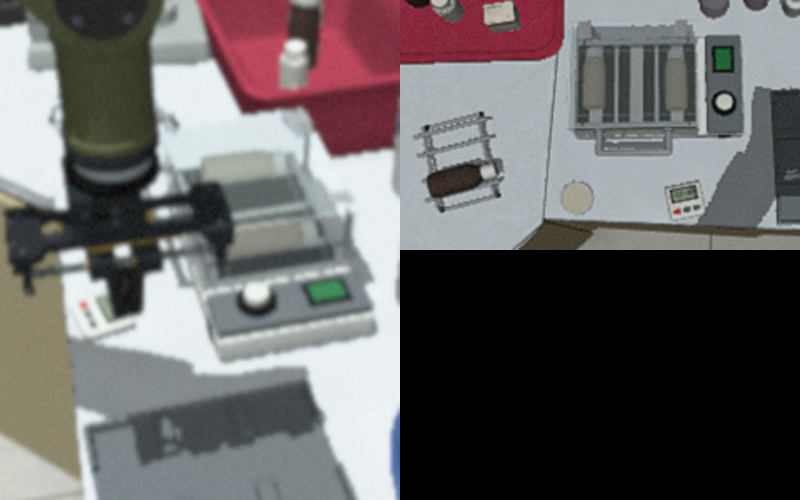

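The bottle is on the rest, the vials are at both outer stations, the cover is shut, the tray is empty and the timer and dish are where they were. I'm handing the job in.

```bash
python3 -c "
from plant import r
print(r.finish_job())"
```

```text
the job is handed in; nothing more can be done
None
```

Job handed in at about 40 s with no verdict shown: the one brown bottle is on the wire rest, both vials are on the outer roller places, the cover is shut and the start button was pressed once; I overshot about 9 cm behind the opened cover on releasing its handle, but the pictures showed nothing disturbed.

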